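# Load the burn-in chassis and strap the modules in

### The job

Load all the power modules standing on the bench for burn-in: first switch the chassis off at its breaker, lift the modules (each has a grab handle) into bays of their own, fully down, and then swing the retaining strap over them about its loose bolt until its slot drops over the stud and it lies flat, without forcing it against the stud. Only with the strap home, switch the breaker fully on again. Do not knock the other things on the bench about.

Things in the scene. Friction and masses are not known exactly. Their poses are not given: they have to be found in the camera images.
- chassis: Burn-in chassis fixed to the bench. Origin on the bench under the strap's pivot bolt; z up, +y along the row of four bays to the far stud, -x is the front. Grey control box: x -88..28, y -100..24 mm, 104 mm high (pivot bolt head to 132). Far pillar: x -20..20, y 268..308 mm, 104 mm high
- bay1 (a point): Centre of the floor of bay 1, 12 mm above the bench, at x -30, y 57 mm on the chassis. The bay is open-topped, 92 mm (chassis x) by 46 mm (y) inside; its dividers and rims reach 40 mm above its floor
- bay2 (a point): Centre of the floor of bay 2, 12 mm above the bench, at x -30, y 109 mm on the chassis. The bay is open-topped, 92 mm (chassis x) by 46 mm (y) inside; its dividers and rims reach 40 mm above its floor
- bay3 (a point): Centre of the floor of bay 3, 12 mm above the bench, at x -30, y 161 mm on the chassis. The bay is open-topped, 92 mm (chassis x) by 46 mm (y) inside; its dividers and rims reach 40 mm above its floor
- bay4 (a point): Centre of the floor of bay 4, 12 mm above the bench, at x -30, y 213 mm on the chassis. The bay is open-topped, 92 mm (chassis x) by 46 mm (y) inside; its dividers and rims reach 40 mm above its floor
- module1: Power module 1 of up to 4 alike (None if absent): finned aluminium case 84 (x) x 40 (y) x 100 mm high, about 0.5 kg, bottom-heavy, upright; origin at the centre of its underside. Black grab handle across the middle of its top: a bar 38 mm long along y, 12 mm thick in x, from 128 to 142 mm above the underside, open below it down to the case. Either way round fits a bay, long side along the bay's
- module2: Power module 2 of up to 4 alike (None if absent): finned aluminium case 84 (x) x 40 (y) x 100 mm high, about 0.5 kg, bottom-heavy, upright; origin at the centre of its underside. Black grab handle across the middle of its top: a bar 38 mm long along y, 12 mm thick in x, from 128 to 142 mm above the underside, open below it down to the case. Either way round fits a bay, long side along the bay's
- module3: Power module 3 of up to 4 alike (None if absent): finned aluminium case 84 (x) x 40 (y) x 100 mm high, about 0.5 kg, bottom-heavy, upright; origin at the centre of its underside. Black grab handle across the middle of its top: a bar 38 mm long along y, 12 mm thick in x, from 128 to 142 mm above the underside, open below it down to the case. Either way round fits a bay, long side along the bay's
- module4: Power module 4 of up to 4 alike (None if absent): finned aluminium case 84 (x) x 40 (y) x 100 mm high, about 0.5 kg, bottom-heavy, upright; origin at the centre of its underside. Black grab handle across the middle of its top: a bar 38 mm long along y, 12 mm thick in x, from 128 to 142 mm above the underside, open below it down to the case. Either way round fits a bay, long side along the bay's
- stud_top (a point): Tip of the upright steel stud on the far pillar, 10 mm thick with a pointed end, 134 mm above the bench; at x 0, y 282 mm on the chassis
- strap_knob (a point): Grip point on the retaining strap's round black knob (24 mm thick, 12 to 45 mm above the strap's underside, this point at 28), 256 mm from the pivot bolt. Lifting the knob tips the strap up about the loose bolt (up to 0.35 rad); let go, it falls back level
- strap_slot (a point): Point in the strap's open-ended slot, 16 mm wide, where the stud sits when home: 282 mm from the pivot bolt. The strap is a steel bar 6 mm thick, 22 mm wide (32 at the slot), 310 mm long from the bolt; level, its underside is 116 mm above the bench, 18 mm below the stud's tip and 4 mm above seated modules
- strap_turn (a joint): How far the strap is swung away from the bays: 0 = in line over the bays with the slot over the stud, growing as it swings to the rear (clockwise seen from above), up to 1.45 rad. It stays where it is left (about 0.1 N m of friction)
- strap: The retaining strap itself, about 0.25 kg: origin on the bolt axis at its underside, +y along it to the slotted end, z up when it lies level
- stud: The stud itself, upright; origin at its foot on the pillar, 104 mm above the bench
- breaker (a joint): Toggle of the breaker on the control box: 0 = off (thrown towards the chassis front, -x), 0.9 rad = on (thrown to the rear). It stays where it is left; 1 to 2 N at the tip moves it
- breaker_tip (a point): End of the breaker's toggle, a black paddle 24 mm wide (chassis y) and 11 mm thick; it reaches 50 mm from its axle, which lies along the chassis y at x -30, y -55 mm, 122 mm above the bench; its housing reaches 130 mm
- solder_spool: Spool of solder 56 mm wide, 48 mm high; not part of the job
- multimeter: Multimeter lying on its back, 180 x 86 x 37 mm; not part of the job
- alcohol_bottle: White bottle 56 mm wide, 150 mm high; not part of the job
- flux_jar: Amber jar 52 mm wide, 60 mm high; not part of the job
- screwdriver: Screwdriver 200 mm long, lying; not part of the job
- pliers: Pliers about 170 mm long, lying; not part of the job
Mind the look-alikes: they are no part of the job. Leave any orange or pink look-alike of the module4 alone.

How it is judged:
On the way, in this order (a step that is already met when the one before it is completed fails the run):
1. the breaker is switched off (value of joint breaker below 0.12 rad), for 0.2 s.
2. every module stands fully down in a bay (z of each of module1, module2, module3, module4 in the frame of chassis below 0.02 m and x of module1 in the frame of chassis between -0.04 and -0.02 m and y of module1 in the frame of chassis between 0.045 and 0.225 m and angle between each of module1, module2, module3, module4's own z axis and vertical below 0.08 rad and x of module2 in the frame of chassis between -0.04 and -0.02 m and y of module2 in the frame of chassis between 0.045 and 0.225 m and x of module3 in the frame of chassis between -0.04 and -0.02 m and y of module3 in the frame of chassis between 0.045 and 0.225 m and x of module4 in the frame of chassis between -0.04 and -0.02 m and y of module4 in the frame of chassis between 0.045 and 0.225 m and value of joint breaker below 0.25 rad), for 0.3 s.
3. the strap's slot has dropped over the stud and the strap lies flat over the modules, the breaker still off (horizontal distance between strap_slot and stud_top below 0.007 m and angle between strap's own z axis and vertical below 0.03 rad and value of joint breaker below 0.25 rad), for 0.3 s.
4. the breaker is switched on (value of joint breaker above 0.78 rad), for 0.2 s.
At the end, for the whole second after the job is handed in: Every module present stands upright in a bay of its own, its underside within 8 mm of the bay floor, and is at rest; the strap lies level (within 0.03 rad) with its slot over the stud (within 7 mm); the breaker is on (beyond 0.78 rad of 0.9) (z of each of module1, module2, module3, module4 in the frame of chassis below 0.02 m and x of module1 in the frame of chassis between -0.04 and -0.02 m and y of module1 in the frame of chassis between 0.045 and 0.225 m and angle between each of module1, module2, module3, module4's own z axis and vertical below 0.08 rad and x of module2 in the frame of chassis between -0.04 and -0.02 m and y of module2 in the frame of chassis between 0.045 and 0.225 m and x of module3 in the frame of chassis between -0.04 and -0.02 m and y of module3 in the frame of chassis between 0.045 and 0.225 m and x of module4 in the frame of chassis between -0.04 and -0.02 m and y of module4 in the frame of chassis between 0.045 and 0.225 m and horizontal distance between strap_slot and stud_top below 0.007 m and angle between strap's own z axis and vertical below 0.03 rad and value of joint breaker above 0.78 rad and linear speed of each of module1, module2, module3, module4 below 0.03 m/s); the robot touches nothing.
It fails at once if the breaker is on with a module in a bay and the strap not home over it (value of joint breaker above 0.5 rad and ((z of module1 in the frame of chassis below 0.045 m and x of module1 in the frame of chassis between -0.06 and 0 m and y of module1 in the frame of chassis between 0.035 and 0.235 m) or (z of module2 in the frame of chassis below 0.045 m and x of module2 in the frame of chassis between -0.06 and 0 m and y of module2 in the frame of chassis between 0.035 and 0.235 m) or (z of module3 in the frame of chassis below 0.045 m and x of module3 in the frame of chassis between -0.06 and 0 m and y of module3 in the frame of chassis between 0.035 and 0.235 m) or (z of module4 in the frame of chassis below 0.045 m and x of module4 in the frame of chassis between -0.06 and 0 m and y of module4 in the frame of chassis between 0.035 and 0.235 m)) and not (horizontal distance between strap_slot and stud_top below 0.01 m and angle between strap's own z axis and vertical below 0.05 rad)).
It fails at once if the strap is forced against the stud (contact force between strap and stud above 50 N).
It fails at once if one of the other things on the bench is knocked more than 60 mm away (distance of any of solder_spool, multimeter, alcohol_bottle, flux_jar, screwdriver, pliers from where it was at the start of the episode above 0.06 m).
Of module1, module2, module3, module4 only 3 to 4 are there at a start; the rules pass over those that are not, and their reading is None.
At some moment in a run one of module1, module2, module3, module4 may be knocked a few centimetres aside while the robot is not near it.
It also fails if it takes over 210 s, if anything falls off the work surface, if the arm or the gripper's body presses on something with over 40 N, if the wrist force passes 120 N, or if a joint passes its speed limit or range.

### The arm

A 6-joint arm with a two-finger parallel gripper is mounted at the origin on the work surface. World frame = base frame: x ahead of the robot, y to its left, z up, the work surface at z = 0. Lengths are in m, angles in rad, forces in N, time in s.
With the tool pointing down it reaches from about 0.275 to 0.825 m from the base axis. Payload 4.9 kg.
Tool frame: the origin (TCP) lies midway between the tips of the shut fingers; the grasp point (between the pads) lies 19 mm behind it; z points along the fingers, y is the line along which they close (so a half turn about z gives the same grasp; the last joint's range is limited). The gripper opens to 85 mm and grips with 20 to 120 N. Pads are 22 mm wide; open, the fingers measure 114 mm over their backs; the gripper's body (76 mm by 85 mm) begins 54 mm behind the grasp point. The pads swing forward as they close: fully open they stand 13 mm farther back than shut.
Start: joints at [-1.426, 0.326, -0.193, 1.052, 0, 1.437], TCP at [0.151, -0.529, 0.231] pointing down, gripper open.
Joint ranges: [-2.65, 2.65], [-0.97, 1.79], [-1.3, 1.35], [-1.93, 2.1], [-1.47, 1.37], [-3.14, 3.14]. Speed limits (rad/s): [2.57, 2.57, 3.14, 3.14, 3.14, 3.14].

### API

Orientations are given as a unit quaternion [w, x, y, z].
In Python, from cell import bot, imaging gives the robot as it stands.
- The arm moves only by the tool send_rows, never from a script. Its argument "motion" is a list that holds one entry, the list of rows, each a list of 7 numbers: the turn, a rotation vector about the tool's x, y, z in rad, then the shift along the tool's x, y, z in cm, then the opening, from 0 (shut) to 1 (fully open). In form: [[[wx, wy, wz, x, y, z, grip], ...]]. A call has 1 to 8 rows; each row shifts and turns the commanded pose from where the row before left it, along the tool's axes as they then stand; what a row does not reach is not made up. A row lasts 1/8 s, in which the tool goes at most 62.5 mm and 10.7 degrees, less where a joint would pass 70% of its speed; a pose out of reach is approached as far as the arm can. A call with a gripper value outside its range is refused whole. The fingers move at their own pace and stop on an object; "newtons" is the grip in N (left out, the last holds). Time passes only in rows, so rows that do not move let the fingers close. It gives the time, the measured TCP pose, the force, the opening and the grip force at its end, in the units of the state.
- bot.sense(): the state, without advancing time (a new reading comes with each control period).
- imaging.read_camera(name): name is "scene" or "top" or "wrist"; returns the picture (384x512x3 uint8, blue, green, red); there is no depth.
- imaging.get_calibration(name): a dict with "camera_matrix" (3x3 intrinsics, pixels), "rvec" (rotation vector, rad) and "tvec" (3), from world to camera coordinates, as OpenCV has them. Camera axes: x right, y down, z forward; pixel columns grow to the right and rows downward; lengths in m; the calibration is good to about 2 mm. A picture is of the moment at which its call begins: read the wrist's pose just before it. get_calibration takes no time and is no camera call; for the wrist camera it gives the pose at the moment of the call.
- bot.finish_job(): hands the job in; it is judged then, once.
The state is a dict: "time": time; "joint_positions": joint angles; "dq": joint speeds; "joint_torque": joint torques, N m; "position": TCP position; "tool_rot": TCP orientation; "ft_force": force on the tool from outside, world axes, zero at the start; "wrist_torque": the same for the moment, N m; "width": opening from 0.0 (shut) to 1.0 (fully open); "finger_force": force on a finger pad.
Only numpy, scipy, OpenCV 4.12 (cv2) and the standard library are available. Lean on these libraries where they do the work, as an engineer would, in place of code of your own. Each camera call takes 0.05 s, during which the arm holds its last target. There are 200 camera calls.

## Working session

There is one attempt and no reset: what is moved stays moved. The work goes in short steps, Python scripts to look and compute and a tool call to move; the robot and the scene stay as the last step left them, time stands still between calls to the robot, and variables do not carry over. Pictures are saved under pics/ and viewed, at most 14 in all, crops included, and the job is handed in when it is done.

Besides the shell and the picture viewer there is one more tool, called after "Request:" by a JSON object that holds its "fn" and its "kwargs". send_rows: Moves the arm, as the interface text tells. Its arguments: {"type":"object","properties":{"motion":{"type":"array","items":{"type":"array","items":{"type":"array","items":{"type":"number"}}}},"newtons":{"type":"number"}},"required":["motion"]}

```bash
mkdir -p pics; ls; python3 - <<'E'
from cell import bot, imaging
import cv2
print(bot.sense())
for n in("scene","top"):
    cv2.imwrite(f"pics/{n}0.png",imaging.read_camera(n)); print(imaging.get_calibration(n))
E
```

```text
pics
{'time': 0.0, 'joint_positions': array([-1.42618306e+00,  3.26933574e-01, -1.93584724e-01,  1.05198861e+00,
        1.01066871e-05,  1.43660574e+00]), 'dq': array([-2.51870563e-05, -2.04318117e-03, -7.16770050e-04, -2.82620966e-05,
        1.18563726e-03,  4.84364467e-05]), 'joint_torque': array([ 5.48602493e-04, -4.43399227e+01,  2.62437594e+01,  1.55291695e-02,
        4.18234237e-06, -1.53052600e-06]), 'position': array([ 0.15129842, -0.52818117,  0.23050712]), 'tool_rot': array([-8.55307438e-04,  9.90298915e-01,  1.38950810e-01,  5.96071821e-07]), 'ft_force': array([-0.58843183,  1.08471537, -0.2519038 ]), 'wrist_torque': array([-0.01850483, -0.01824657,  0.08189127]), 'finger_force': 0.0, 'width': 0.9991358388590839}
{'camera_matrix': array([[392.64808254,   0.        , 256.98920358],
       [  0.        , 392.64808254, 194.00268796],
       [  0.        ,   0.        ,   1.        ]]), 'rvec': array([ 2.08189885,  0.83413468, -0.43307778]), 'tvec': array([-0.30735804, -0.17165258,  1.68289179])}
{'camera_matrix': array([[482.65317693,   0.        , 248.42328985],
       [  0.        , 482.65317693, 198.83975215],
       [  0.        ,   0.        ,   1.        ]]), 'rvec': array([ 2.12287514, -2.12577545,  0.19146788]), 'tvec': array([-0.09315601,  0.53650633,  1.84855215])}
```

View pics/scene0.png

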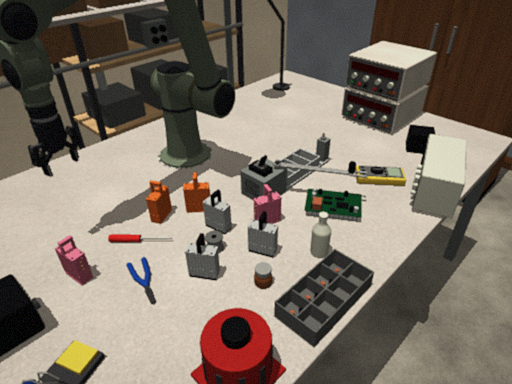

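View pics/top0.png

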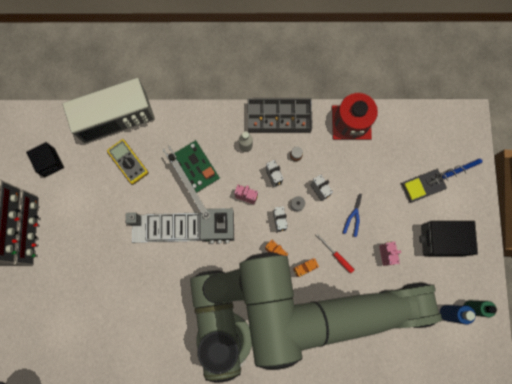

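The pictures show three grey modules (top px ~(275,172), (321,187), (280,218)). The chassis has its control box at (218,225) and its pillar at (133,218), and the strap is swung toward (170,155). Next I'll zoom in.

```bash
python3 - <<'E'
import cv2
a=cv2.imread("pics/top0.png")[140:275,100:360]
cv2.imwrite("pics/topc.png",cv2.resize(a,None,fx=3,fy=3,interpolation=cv2.INTER_CUBIC))
a=cv2.imread("pics/scene0.png")[125:295,170:430]
cv2.imwrite("pics/scenec.png",cv2.resize(a,None,fx=3,fy=3,interpolation=cv2.INTER_CUBIC))
E
```

```text
(no output)
```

View pics/topc.png

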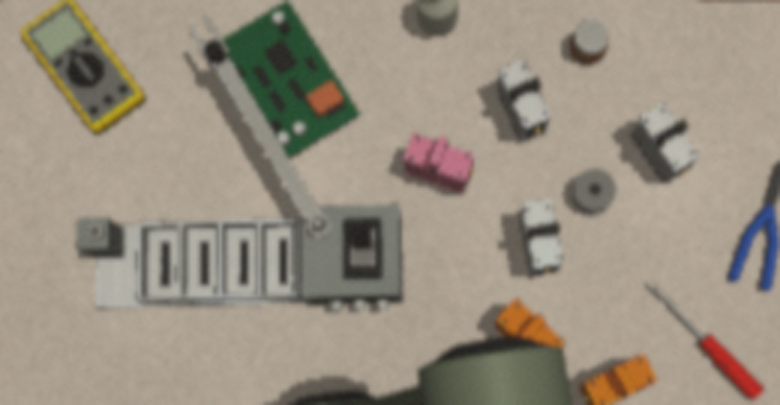

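View pics/scenec.png

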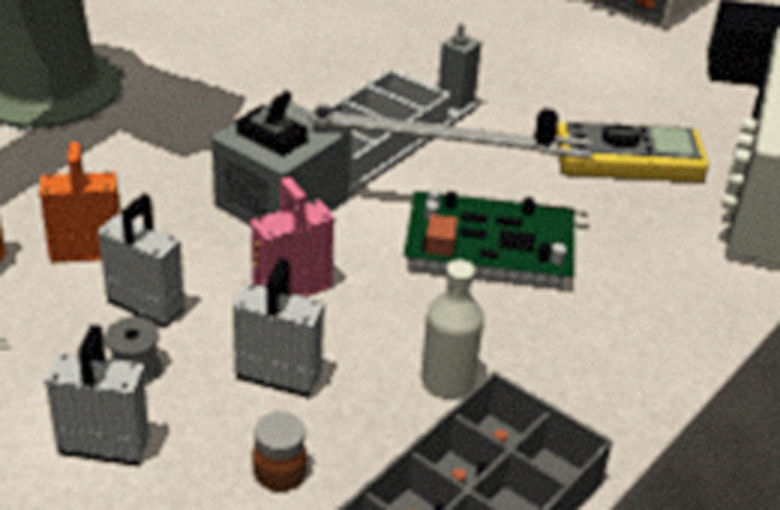

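Three modules are present, and the strap is swung to the rear by about 0.9–1.1 rad. Crop pixels: stud (95,231), bolt (317,225), knob (215,50). Handles are at about (525,99), (670,137) and (543,237).

```bash
cat > h.py <<'E'
import numpy as np, cv2
from scipy.spatial.transform import Rotation as R
from cell import bot, imaging
def unproj(cal,uv,z):
    Rm=cv2.Rodrigues(np.array(cal["rvec"]))[0]; t=np.array(cal["tvec"]).ravel()
    d=Rm.T@np.linalg.inv(cal["camera_matrix"])@[uv[0],uv[1],1]; c=-Rm.T@t
    return c+d*(z-c[2])/d[2]
def proj(cal,p): return cv2.projectPoints(np.array(p,float).reshape(-1,3),np.array(cal["rvec"]),np.array(cal["tvec"]),cal["camera_matrix"],None)[0][:,0]
def tool(s=None):
    s=s or bot.sense(); q=s["tool_rot"]; return np.array(s["position"]),R.from_quat([q[1],q[2],q[3],q[0]])
# chassis pose in world: C=(x,y), yaw psi
def ch2w(C,psi,p): return np.array([C[0],C[1],0])+R.from_euler("z",psi).apply(p)
def plan(p,yaw):
    """shift (cm, tool axes) and turn about tool z to reach TCP p, tool down, tool x axis at world angle yaw"""
    P,Q=tool(); best=None
    for k in (0,np.pi):
        T=R.from_euler("z",yaw+k)*R.from_euler("x",np.pi)
        rv=(Q.inv()*T).as_rotvec()
        if best is None or np.linalg.norm(rv)<np.linalg.norm(best): best=rv
    print("turn",best.round(4),"shift cm",(Q.inv().apply(np.array(p)-P)*100).round(2))
E
python3 - <<'E'
from h import *
cal=imaging.get_calibration("top")
Rm=cv2.Rodrigues(cal["rvec"])[0]; print("cam",-Rm.T@cal["tvec"])
f=lambda u,v,z:unproj(cal,((u+.5)/3+99.5,(v+.5)/3+139.5),z).round(4)
pts=dict(stud=(95,231,.134),bolt=(317,225,.132),knob=(215,50,.16),m1a=(508,105,.142),m1b=(546,94,.142),m2a=(654,148,.142),m2b=(687,127,.142),m3a=(526,238,.142),m3b=(560,236,.142),spool=(590,190,.048),jar=(590,40,.06),boxfl=(303,298,.104),boxfr=(401,299,.104),boxrr=(401,206,.104),pink=(438,162,.13),tip=(360,232,.165))
for k,v in pts.items(): print(k,f(*v))
P,Q=tool(); print(Q.as_matrix().round(3))
wc=imaging.get_calibration("wrist"); W=cv2.Rodrigues(wc["rvec"])[0]; print("wcam in tool",Q.inv().apply(-W.T@wc["tvec"]-P), (Q.inv().as_matrix()@W.T).round(3),wc["camera_matrix"][0,0])
E
```

```text
cam [ 0.19152518 -0.09929194  1.91497293]
stud [0.4538 0.3427 0.134 ]
bolt [0.4612 0.0669 0.132 ]
knob [0.6789 0.1955 0.16  ]
m1a [ 0.6117 -0.1718  0.142 ]
m1b [ 0.6259 -0.2198  0.142 ]
m2a [ 0.5563 -0.3537  0.142 ]
m2b [ 0.583  -0.3958  0.142 ]
m3a [ 0.443  -0.1926  0.142 ]
m3b [ 0.4455 -0.2346  0.142 ]
spool [ 0.5196 -0.282   0.048 ]
jar [ 0.7194 -0.2847  0.06  ]
boxfl [0.373  0.0856 0.104 ]
boxfr [ 0.3716 -0.0372  0.104 ]
boxrr [ 0.4896 -0.0366  0.104 ]
pink [ 0.5413 -0.0838  0.13  ]
tip [0.4475 0.0112 0.165 ]
[[ 0.961  0.275 -0.   ]
 [ 0.275 -0.961  0.002]
 [ 0.    -0.002 -1.   ]]
wcam in tool [ 0.08226139 -0.00104193 -0.14259572] [[ 0.    -0.947 -0.321]
 [ 1.     0.001 -0.001]
 [ 0.002 -0.321  0.947]] 345.4279057005439
```

Request:
{"fn": "send_rows", "kwargs": {"motion": [[[0,0,-0.16,0,0,-2.5,1],[0,0,-0.16,0,0,-2.5,1],[0,0,-0.16,0,0,-2.5,1],[0,0,-0.16,0,0,-2.5,1],[0,0,-0.16,0,0,-2.5,1],[0,0,-0.16,0,0,-2.5,1],[0,0,-0.16,0,0,-2.5,1],[0,0,-0.17,0,0,-2.5,1]]]}}

```text
time: 1.1
position: [0.1513, -0.5285, 0.4316]
tool_rot: [-0.0, 0.706, 0.708, 0.0]
ft_force: [-0.3, -0.4, 0.3]
width: 1.002
finger_force: 0.0
```

```bash
python3 - <<'E'
from h import *
print(bot.sense()["joint_positions"]); print(tool()[0]); plan((.5,-.25,.43),np.pi/2)
E
```

```text
[-1.42619726e+00  2.86042141e-01  2.54816045e-01  1.54051637e+00
  6.08642639e-06  1.41075000e-01]
[ 0.15133874 -0.52852022  0.43164922]
turn [-0.0001 -0.0009  0.0035] shift cm [27.73 34.96  0.19]
```

Request:
{"fn": "send_rows", "kwargs": {"motion": [[[0,0,0,3.5,4.4,0,1],[0,0,0,3.5,4.4,0,1],[0,0,0,3.5,4.4,0,1],[0,0,0,3.5,4.4,0,1],[0,0,0,3.5,4.4,0,1],[0,0,0,3.5,4.4,0,1],[0,0,0,3.5,4.4,0,1],[0,0,0,3.5,4.4,0,1]]]}}

```text
time: 2.1
position: [0.5051, -0.2481, 0.4309]
tool_rot: [-0.0, 0.708, 0.706, -0.0]
ft_force: [-1.0, -0.5, 0.8]
width: 1.005
finger_force: 0.0
```

```bash
cat >> h.py <<'E'
def snap(name):
    c=imaging.get_calibration("wrist"); im=imaging.read_camera("wrist"); cv2.imwrite(f"pics/{name}.png",im); np.save(f"pics/{name}.npy",c,allow_pickle=True); return im,c
def load(name): return cv2.imread(f"pics/{name}.png"),np.load(f"pics/{name}.npy",allow_pickle=True).item()
E
python3 - <<'E'
from h import *
snap("w1"); print(tool()[0]); plan((.45,.18,.43),np.pi/2)
E
```

```text
[ 0.50938289 -0.24340689  0.43012257]
turn [ 0.0023 -0.0047  0.0042] shift cm [42.36 -5.76  0.2 ]
```

View pics/w1.png

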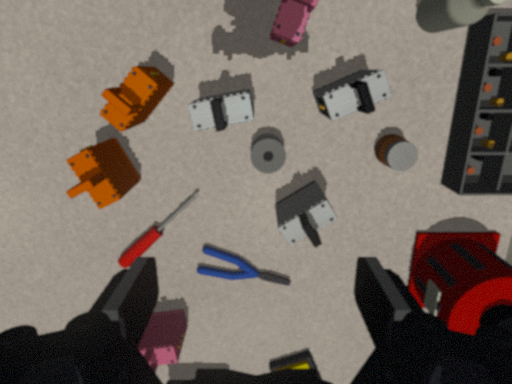

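The wrist view shows M3 at (220,111), M1 at (358,95) and M2 at (305,215). Next I'll enlarge them, and take a wrist view of the chassis.

```bash
python3 - <<'E'
from h import *
im,c=load("w1")
cv2.imwrite("pics/w1c.png",cv2.resize(im[60:260,180:400],None,fx=3,fy=3,interpolation=cv2.INTER_CUBIC))
E
```

```text
(no output)
```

View pics/w1c.png

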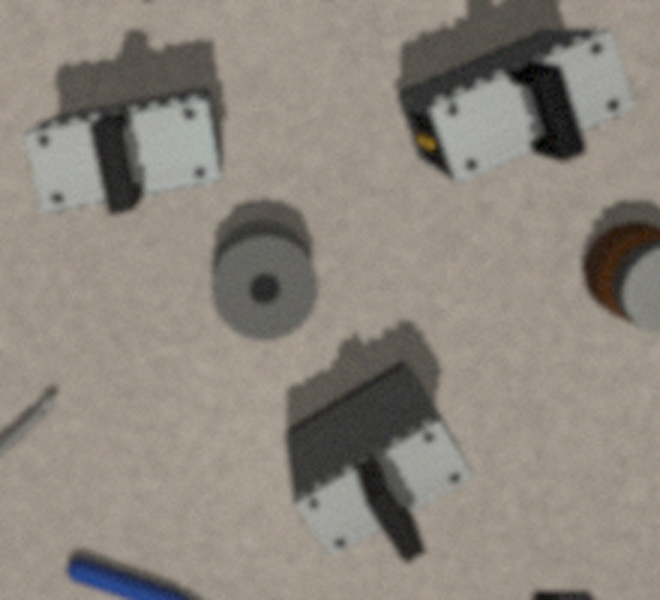

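Request:
{"fn": "send_rows", "kwargs": {"motion": [[[0,0,0,5.2,-0.7,0,1],[0,0,0,5.2,-0.7,0,1],[0,0,0,5.2,-0.7,0,1],[0,0,0,5.2,-0.7,0,1],[0,0,0,5.2,-0.7,0,1],[0,0,0,5.2,-0.7,0,1],[0,0,0,5.2,-0.7,0,1],[0,0,0,5.2,-0.7,0,1]]]}}

```text
time: 3.15
position: [0.4481, 0.168, 0.431]
tool_rot: [-0.0, 0.708, 0.706, -0.0]
ft_force: [0.9, -0.2, -0.1]
width: 0.997
finger_force: 0.0
```

```bash
python3 - <<'E'
from h import *
im,_=snap("w2"); print(tool()[0])
cv2.imwrite("pics/w2b.png",cv2.resize(im,(800,600),interpolation=cv2.INTER_CUBIC))
E
```

```text
[0.44678264 0.17335066 0.43098065]
```

View pics/w2b.png

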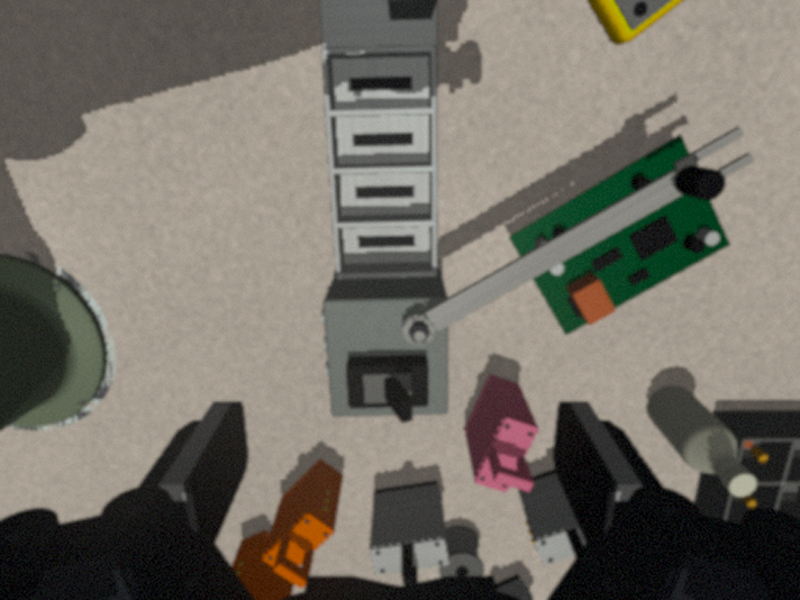

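The modules' top screws and the chassis are clearly visible. Modules: M3 (43,141), (190,114), (200,172), (57,198) and so on. Chassis: box corners, bolt at (419,328), dividers at v=111/169/222. Next step is fitting the poses.

```bash
python3 - <<'E'
from h import *
from scipy.optimize import least_squares
_,c=load("w1")
S=dict(M3=[(43,141),(190,114),(200,172),(57,198)],M1=[(452,110),(597,48),(614,105),(471,164)],M2=[(313,503),(429,437),(454,478),(340,543)])
for k,v in S.items():
    p=np.array([unproj(c,((u+.5)/3+179.5,(w+.5)/3+59.5),.1) for u,w in v]); d=(p[1]-p[0]+p[2]-p[3])/2; e=(p[3]-p[0]+p[2]-p[1])/2
    print(k,p.mean(0).round(4),"len",np.linalg.norm(d).round(4),np.linalg.norm(e).round(4),"xdir",np.arctan2(d[1],d[0]).round(3),"ydir",(np.arctan2(e[1],e[0])).round(3))
_,c=load("w2")
o=[((28,-100,104),(447,411)),((-88,-100,104),(332,415)),((-88,24,104),(326,299)),((28,24,104),(439,298)),((0,0,132),(419,328)),((-30,187,52),(384,110.5)),((-30,135,52),(384.5,168)),((-30,83,52),(387,221.5))]
X=np.array([a for a,b in o])/1000.; uv=(np.array([b for a,b in o])+.5)*.64-.5
f=lambda q:(proj(c,np.array([ch2w(q[:2],q[2],x) for x in X]))-uv).ravel()
r=least_squares(f,[.461,.067,0],loss="soft_l1"); print(r.x.round(4),r.fun.round(1))
k=unproj(c,((700+.5)*.64-.5,(182+.5)*.64-.5),.150); b=np.array([r.x[0],r.x[1],0]);d=R.from_euler("z",-r.x[2]).apply(k-b); print("knob",k.round(3),np.hypot(*d[:2]).round(3),"turn",np.arctan2(d[0],d[1]).round(3))
t=unproj(c,((400+.5)*.64-.5,(405+.5)*.64-.5),.16); print("tip ch",R.from_euler("z",-r.x[2]).apply(t-b).round(3))
E
```

```text
M3 [ 0.4563 -0.2142  0.1   ] len 0.0664 0.0257 xdir 0.175 ydir -1.395
M1 [ 0.6385 -0.1932  0.1   ] len 0.0664 0.0258 xdir 0.398 ydir -1.167
M2 [ 0.5809 -0.378   0.1   ] len 0.0661 0.0261 xdir 0.568 ydir -1.006
[0.4645 0.0689 0.0134] [ 0.5  2.1 -0.7  0.5 -1.8 -0.9  6.7 -1.5  0.7  2.6 -0.3 -0.7  0.2 -0.2
 -0.5  0.5]
knob [0.679 0.201 0.15 ] 0.252 turn 1.032
tip ch [-0.019 -0.057  0.16 ]
```

Request:
{"fn": "send_rows", "kwargs": {"motion": [[[0,0,-0.01,-3.2,1.1,3.4,0],[0,0,0,-3.2,1.1,3.4,0],[0,0,0,-3.2,1.1,3.4,0],[0,0,0,-3.2,1.1,3.4,0],[0,0,0,-3.2,1.1,3.4,0],[0,0,0,0,0,0,0],[0,0,0,0,0,0,0],[0,0,0,0,0,0,0]]]}}

```text
time: 4.2
position: [0.5051, 0.0076, 0.2624]
tool_rot: [0.001, 0.704, 0.71, 0.001]
ft_force: [0.8, 0.2, -0.4]
width: 0.0
finger_force: 0.0
```

```bash
python3 - <<'E'
from h import *
im,_=snap("w3"); print(tool()[0],bot.sense()["ft_force"]); C,psi=(.4645,.0689),.0134
plan(ch2w(C,psi,(.035,-.055,.15)),np.pi/2+psi)
cv2.imwrite("pics/w3b.png",cv2.resize(im,(800,600),interpolation=cv2.INTER_CUBIC))
E
```

```text
[0.50514441 0.00761625 0.26245262] [ 0.40855186 -0.18403707 -0.36393364]
turn [ 0.002   0.0002 -0.0041] shift cm [ 0.68 -0.51 11.24]
```

View pics/w3b.png

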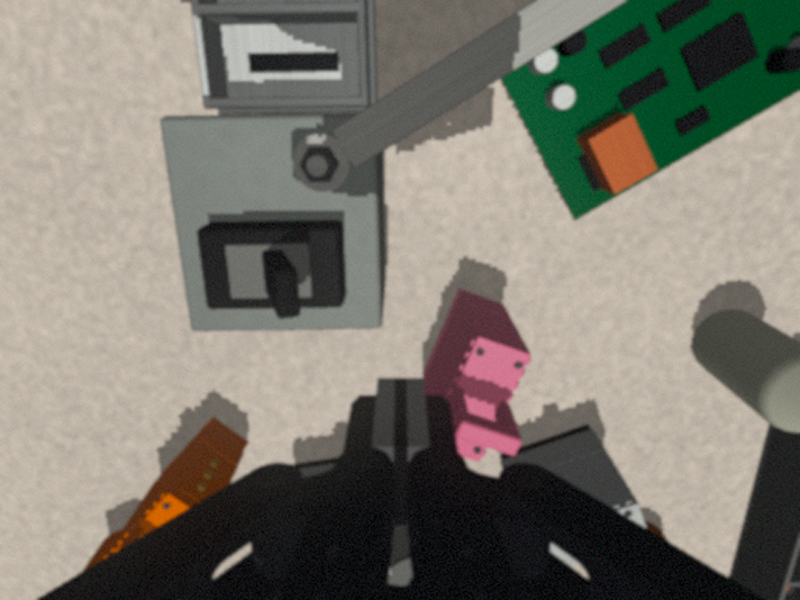

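The close view shows box-top corners (163,118), (192,330) and (380,327), the bolt at (319,163), and the toggle thrown to the rear. I'll refit with both views.

```bash
python3 - <<'E'
from h import *
from scipy.optimize import least_squares
_,c2=load("w2");_,c3=load("w3")
o=[(c2,(28,-100,104),(447,411)),(c2,(-88,-100,104),(332,415)),(c2,(-88,24,104),(326,299)),(c2,(0,0,132),(419,328)),(c2,(-30,187,52),(384,110.5)),(c2,(-30,135,52),(384.5,168)),(c2,(-30,83,52),(387,221.5)),
(c3,(28,-100,104),(380,327)),(c3,(-88,-100,104),(192,330)),(c3,(-88,24,104),(163,118)),(c3,(0,0,132),(319,163))]
f=lambda q:np.concatenate([(proj(c,ch2w(q[:2],q[2],np.array(x)/1000.))[0]-((np.array(u)+.5)*.64-.5))*(1 if c is c2 else 1) for c,x,u in o])
r=least_squares(f,[.461,.067,0],loss="soft_l1"); print(r.x.round(4),r.fun.round(1))
print("tcp px",(proj(c3,tool()[0])/.64).round())
C,psi=r.x[:2],r.x[2]
plan(ch2w(C,psi,(.035,-.055,.15)),np.pi/2+psi)
E
```

```text
[0.4651 0.0684 0.0173] [ 1.   2.3 -0.1  0.9 -1.5 -0.4  1.1  2.9 -0.5 -0.3  0.2  0.2 -0.4  0.8
  2.1  0.9 -1.1 -0.  -2.5 -3.8  1.3 -0.8]
tcp px [[402. 408.]]
turn [ 0.002   0.0002 -0.0079] shift cm [ 0.65 -0.43 11.24]
```

Request:
{"fn": "send_rows", "kwargs": {"motion": [[[0,0,0,0.65,-0.4,3,0],[0,0,0,0,0,4,0],[0,0,0,0,0,4,0],[0,0,0,0,0,0.2,0],[0,0,0,0,-1.0,0,0],[0,0,0,0,-1.0,0,0],[0,0,0,0,-1.0,0,0],[0,0,0,0,-1.0,0,0]]]}}

```text
time: 5.25
position: [0.4615, 0.013, 0.1505]
tool_rot: [0.001, 0.704, 0.71, 0.001]
ft_force: [2.1, -0.0, 1.3]
width: 0.007
finger_force: 1.0
```

Request:
{"fn": "send_rows", "kwargs": {"motion": [[[0,0,0,0,-0.4,0,0],[0,0,0,0,-0.4,0,0],[0,0,0,0,-0.4,0,0],[0,0,0,0,-0.3,0,0],[0,0,0,0,0,0,0]]]}}

```text
time: 5.88
position: [0.4451, 0.013, 0.1491]
tool_rot: [-0.0, 0.704, 0.71, -0.0]
ft_force: [0.3, 0.3, -0.2]
width: -0.0
finger_force: 0.3
```

Request:
{"fn": "send_rows", "kwargs": {"motion": [[[0,0,0,0,-0.3,0,0],[0,0,0,0,-0.3,0,0],[0,0,0,0,-0.3,0,0],[0,0,0,0,0,0,0]]]}}

```text
time: 6.38
position: [0.4367, 0.013, 0.1494]
tool_rot: [0.0, 0.704, 0.71, 0.0]
ft_force: [2.0, 0.1, -1.1]
width: 0.004
finger_force: 0.9
```

Request:
{"fn": "send_rows", "kwargs": {"motion": [[[0,0,0,0,-0.3,0,0],[0,0,0,0,-0.2,0,0],[0,0,0,0,0,0,0]]]}}

```text
time: 6.75
position: [0.4359, 0.0127, 0.1506]
tool_rot: [0.003, 0.704, 0.71, 0.003]
ft_force: [11.0, 1.4, -2.4]
width: 0.006
finger_force: 4.1
```

Request:
{"fn": "send_rows", "kwargs": {"motion": [[[0,0,0,0,1.5,0,0],[0,0,0,0,0,-5,0],[0,0,0,0,0,-5,0],[0,0,0,0,0,-5,0.5],[0,0,0,-2,1.5,-5,0.5],[0,0,0,-4.5,1.5,-1,0.5],[0,0,0,-4.5,1.5,0,0.5],[0,0,0,-4.5,1.5,0,0.5]]]}}

```text
time: 7.75
position: [0.5078, -0.1427, 0.3589]
tool_rot: [-0.001, 0.704, 0.71, -0.0]
ft_force: [0.6, 0.5, 0.6]
width: 0.498
finger_force: 0.0
```

Request:
{"fn": "send_rows", "kwargs": {"motion": [[[0,0,0,-4.5,1.2,0,0.5],[0,0,0,-4.5,1.2,0,0.5],[0,0,0,-4.5,1.2,0,0.5],[0,0,0,-2.0,0,0,0.5],[0,0,0,0,0,0,0.5],[0,0,0,0,0,0,0.5]]]}}

```text
time: 8.5
position: [0.5448, -0.2949, 0.3593]
tool_rot: [-0.001, 0.704, 0.71, 0.0]
ft_force: [-0.4, 0.4, -0.6]
width: 0.501
finger_force: 0.0
```

```bash
python3 - <<'E'
from h import *
im,_=snap("w4"); print(tool()[0],bot.sense()["width"])
cv2.imwrite("pics/w4b.png",cv2.resize(im[0:300,112:512],(800,600),interpolation=cv2.INTER_CUBIC))
E
```

```text
[ 0.54497506 -0.29468984  0.3596047 ] 0.5012602548677483
```

View pics/w4b.png

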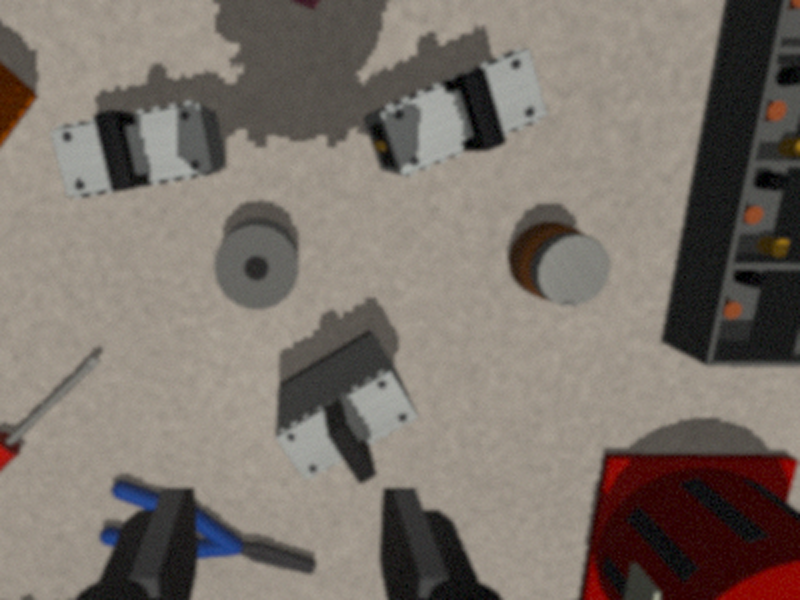

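M3's screws are at (67,137), (184,114), (195,164), (79,184). M1's are around (465,110) and M2's around (347,427).

```bash
cat >> h.py <<'E'
def mods(c,S,sc,off):
    for k,v in S.items():
        p=np.array([unproj(c,((u+.5)/sc-.5+off[0],(w+.5)/sc-.5+off[1]),.1) for u,w in v]); d=(p[1]-p[0]+p[2]-p[3])/2; e=(p[3]-p[0]+p[2]-p[1])/2
        a=np.arctan2(d[1],d[0]); print(k,p.mean(0).round(4),"len",np.linalg.norm(d).round(4),np.linalg.norm(e).round(4),"xdir",a.round(3),(np.arctan2(e[1],e[0])+np.pi/2).round(3))
        plan((*p.mean(0)[:2],.30),a+np.pi/2)
E
python3 - <<'E'
from h import *
_,c=load("w4")
mods(c,dict(M3=[(67,137),(184,114),(195,164),(79,184)],M1=[(399,115),(516,64),(530,103),(414,157)],M2=[(291,437),(381,384),(403,417),(312,468)]),2,(112,0))
E
```

```text
M3 [ 0.4562 -0.214   0.1   ] len 0.0662 0.0258 xdir 0.18 0.185
turn [-0.0002 -0.0006 -0.1706] shift cm [ 8.15 -8.8   5.97]
M1 [ 0.6383 -0.1918  0.1   ] len 0.0666 0.0226 xdir 0.42 0.443
turn [-1.000e-04 -6.000e-04 -4.104e-01] shift cm [10.2   9.43  5.96]
M2 [ 0.581  -0.3781  0.1   ] len 0.0661 0.0259 xdir 0.572 0.585
turn [-0.     -0.0006 -0.5627] shift cm [-8.37  3.52  5.96]
```

Request:
{"fn": "send_rows", "kwargs": {"motion": [[[0,0,0,4.1,-4.4,2.3,0.5],[0,0,0,4.05,-4.4,2.3,0.5],[0,0,-0.17,0,0,2,0.5],[0,0,0,0,0,4,0.5],[0,0,0,0,0,4,0.5],[0,0,0,0,0,3.5,0.5],[0,0,0,0,0,0,0.5]]]}}

```text
time: 9.43
position: [0.4571, -0.2152, 0.178]
tool_rot: [-0.002, 0.641, 0.768, -0.0]
ft_force: [-0.7, -0.7, -0.1]
width: 0.502
finger_force: 0.0
```

```bash
python3 - <<'E'
from h import *
plan((.4562,-.214,.114),.182+np.pi/2)
E
```

```text
turn [-0.0034 -0.0035 -0.0023] shift cm [ 0.11 -0.04  6.4 ]
```

Request:
{"fn": "send_rows", "kwargs": {"motion": [[[0,0,0,0.1,0,3,0.5],[0,0,0,0,0,2.4,0.5],[0,0,0,0,0,1,0.5],[0,0,0,0,0,0,0],[0,0,0,0,0,0,0],[0,0,0,0,0,0,0],[0,0,0,0,0,0,0],[0,0,0,0,0,0,0]]], "newtons": 50}}

```text
time: 10.42
position: [0.4588, -0.2173, 0.1168]
tool_rot: [0.001, 0.642, 0.767, -0.0]
ft_force: [-4.0, -0.2, 6.6]
width: 0.132
finger_force: 50.1
```

Request:
{"fn": "send_rows", "kwargs": {"motion": [[[0,0,0,0,0,-0.5,0],[0,0,0,0,0,-1,0],[0,0,0,0,0,-2,0],[0,0,0,0,0,-4,0],[0,0,0,0,0,-5,0],[0,0,0,0,0,-5,0],[0,0,0,0,0,-5,0],[0,0,0,0,0,-3.5,0]]]}}

```text
time: 11.42
position: [0.4589, -0.2166, 0.3783]
tool_rot: [0.001, 0.641, 0.767, 0.0]
ft_force: [0.4, -0.7, -5.8]
width: 0.128
finger_force: 49.3
```

```bash
python3 - <<'E'
from h import *
C,psi=(.465,.0685),.016
plan(ch2w(C,psi,(-.03,.213,.37)),np.pi/2+psi)
plan(ch2w(C,psi,(-.03,.213,.37)),np.pi/2+.18)
E
```

```text
turn [0.0022 0.0014 0.1621] shift cm [49.46  6.12  0.77]
turn [ 0.002   0.0016 -0.0019] shift cm [49.46  6.12  0.77]
```

Request:
{"fn": "send_rows", "kwargs": {"motion": [[[0,0,0,4,0.5,0,0],[0,0,0,5,0.6,0,0],[0,0,0,5,0.6,0,0],[0,0,0,5,0.6,0,0],[0,0,0,5,0.6,0,0],[0,0,0,5,0.6,0,0],[0,0,0,5,0.6,0,0],[0,0,0,5,0.6,0,0]]]}}

```text
time: 12.42
position: [0.4352, 0.1772, 0.3759]
tool_rot: [0.0, 0.641, 0.767, 0.0]
ft_force: [1.3, -0.5, -5.7]
width: 0.13
finger_force: 49.2
```

Request:
{"fn": "send_rows", "kwargs": {"motion": [[[0,0,0,5,0.6,0,0],[0,0,0,3,0.6,2,0],[0,0,0.08,2,0.2,4,0],[0,0,0.08,0,0,4,0],[0,0,0,0,0,4,0],[0,0,0,0,0,0,0],[0,0,0,0,0,0,0]]]}}

```text
time: 13.3
position: [0.4328, 0.2768, 0.2372]
tool_rot: [0.0, 0.701, 0.713, 0.001]
ft_force: [0.2, 0.2, -5.1]
width: 0.128
finger_force: 49.9
```

```bash
python3 - <<'E'
from h import *
C,psi=(.465,.0685),.016
im,_=snap("w5"); print(tool()[0])
plan(ch2w(C,psi,(-.03,.213,.127)),np.pi/2+psi)
cv2.imwrite("pics/w5b.png",cv2.resize(im,(800,600),interpolation=cv2.INTER_CUBIC))
E
```

```text
[0.43327618 0.27699944 0.23767996]
turn [ 0.0031 -0.0014  0.002 ] shift cm [ 0.39 -0.19 11.07]
```

View pics/w5b.png

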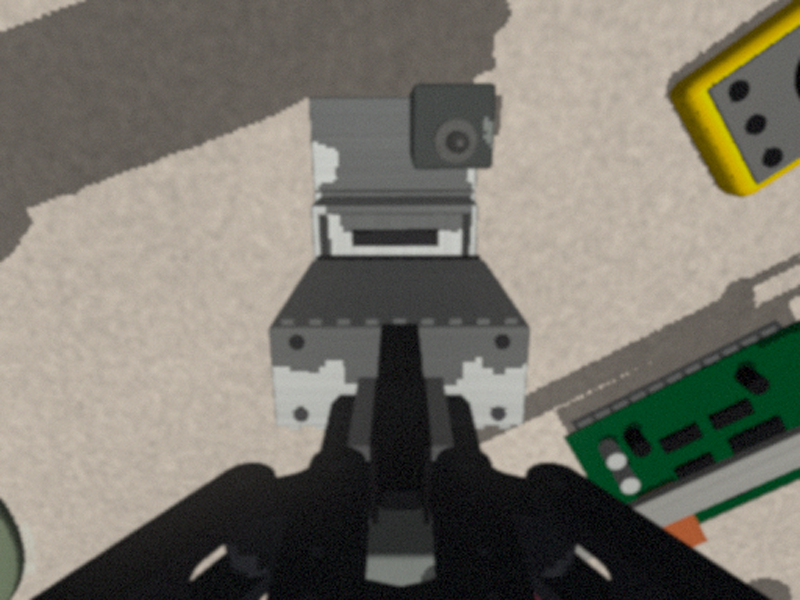

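The view shows the held module's screws at (296,342), (502,341), (498,413), (301,413), the stud tip at (458,141) and the pillar top corners. I'll compute the offset and refine the chassis pose.

```bash
python3 - <<'E'
from h import *
from scipy.optimize import least_squares
_,c2=load("w2");_,c3=load("w3");_,c5=load("w5")
o=[(c2,(28,-100,104),(447,411)),(c2,(-88,-100,104),(332,415)),(c2,(-88,24,104),(326,299)),(c2,(0,0,132),(419,328)),(c2,(-30,187,52),(384,110.5)),(c2,(-30,135,52),(384.5,168)),(c2,(-30,83,52),(387,221.5)),
(c3,(28,-100,104),(380,327)),(c3,(-88,-100,104),(192,330)),(c3,(-88,24,104),(163,118)),(c3,(0,0,132),(319,163)),
(c5,(-20,268,104),(411,167)),(c5,(20,268,104),(490,167)),(c5,(20,308,104),(494,84)),(c5,(-20,308,104),(412,85)),(c5,(0,282,134),(458,141))]
f=lambda q:np.concatenate([(proj(c,ch2w(q[:2],q[2],np.array(x)/1000.))[0]-((np.array(u)+.5)*.64-.5)) for c,x,u in o])
r=least_squares(f,[.461,.067,0],loss="soft_l1"); print(r.x.round(4),r.fun.round(1))
r5=least_squares(lambda q:f(q)[22:],[.461,.067,0]); print("w5 only",r5.x.round(4),r5.fun.round(1))
p=np.array([unproj(c5,((u+.5)*.64-.5,(v+.5)*.64-.5),.2209) for u,v in [(296,342),(502,341),(498,413),(301,413)]])
d=p[1]-p[0];d2=p[2]-p[3]; m=p.mean(0); print(m.round(4),np.linalg.norm(d),np.linalg.norm(p[3]-p[0]),np.arctan2(d[1],d[0]).round(3),np.arctan2(d2[1],d2[0]).round(3))
for q in (r.x,r5.x): print("module in ch",R.from_euler("z",-q[2]).apply(m-[q[0],q[1],0]).round(4))
P,Q=tool(); print("module in tool",Q.inv().apply(m-P).round(4))
E
```

```text
[0.4644 0.0679 0.0286] [ 1.3  2.3  0.2  1.8 -2.1  0.6  0.5  3.2 -2.4  0.4 -1.3  0.8 -1.5  1.4
  2.5  1.  -0.5  1.4 -3.4 -1.9  0.4 -0.1  0.2  0.3  1.  -0.3  0.7 -2.3
 -0.6 -2.3  0.2 -0.2]
w5 only [0.4621 0.0672 0.0213] [-0.2  1.   0.5  0.9  0.6 -1.1 -0.7 -1.5 -0.2  0.8]
[0.4317 0.2784 0.2209] 0.06587142002097061 0.025839456677879465 0.023 0.017
module in ch [-0.0266  0.2113  0.2209]
module in ch [-0.0259  0.2119  0.2209]
module in tool [ 0.0014 -0.0016  0.0168]
```

```bash
python3 - <<'E'
from h import *
_,c=load("w5"); q=(.463,.0675,.023)
g=lambda u,v,z:R.from_euler("z",-q[2]).apply(unproj(c,((u+.5)*.64-.5,(v+.5)*.64-.5),z)-[q[0],q[1],0]).round(4)
for n,u,v,z in [("rim far L",316,203,.052),("rim far R",476,203,.052),("rim L low",314,256,.052),("rim R low",478,256,.052),("slot L",353,237,.012),("slot R",438,237,.012),("mod far L",271,326,.2209),("mod far R",528,325,.2209),("mod near L",278,427,.2209),("mod near R",523,427,.2209)]: print(n,g(u,v,z))
E
```

```text
rim far L [-0.0767  0.2428  0.052 ]
rim far R [0.0202 0.2423 0.052 ]
rim L low [-0.0798  0.2098  0.052 ]
rim R low [0.0227 0.2092 0.052 ]
slot L [-0.0586  0.213   0.012 ]
slot R [0.0004 0.2127 0.012 ]
mod far L [-0.0669  0.2301  0.2209]
mod far R [0.0144 0.23   0.2209]
mod near L [-0.0676  0.1934  0.2209]
mod near R [0.0153 0.1929 0.2209]
```

Request:
{"fn": "send_rows", "kwargs": {"motion": [[[0,0,0,0.13,-0.3,2,0],[0,0,0,0,0,3,0],[0,0,0,0,0,2,0],[0,0,0,0,0,0.7,0],[0,0,0,0,0,0.7,0],[0,0,0,0,0,0,0]]]}}

```text
time: 14.1
position: [0.4295, 0.2779, 0.1521]
tool_rot: [0.0, 0.701, 0.713, 0.0]
ft_force: [-0.2, -0.3, -5.7]
width: 0.127
finger_force: 49.9
```

Request:
{"fn": "send_rows", "kwargs": {"motion": [[[0,0,0,0,0,0.8,0],[0,0,0,0,0,0.8,0],[0,0,0,0,0,0.5,0],[0,0,0,0,0,0.3,0],[0,0,0,0,0,0,0]]]}}

```text
time: 14.72
position: [0.4292, 0.2779, 0.1293]
tool_rot: [0.0, 0.701, 0.713, 0.001]
ft_force: [-5.4, -2.5, 10.9]
width: 0.131
finger_force: 52.2
```

Request:
{"fn": "send_rows", "kwargs": {"motion": [[[0,0,0,0,0,0,0.45],[0,0,0,0,0,0,0.45],[0,0,0,0,0,-2,0.45],[0,0,0,0,0,-5,0.45],[0,0,0,0,0,-5,0.45],[0,0,0,-2,0.5,-5,0.45],[0,0,0,-5,1.2,-5,0.45],[0,0,0,-5,1.2,-1,0.45]]]}}

```text
time: 15.72
position: [0.4603, 0.1642, 0.3545]
tool_rot: [0.002, 0.7, 0.714, 0.003]
ft_force: [0.9, 0.0, 0.3]
width: 0.452
finger_force: 0.0
```

Request:
{"fn": "send_rows", "kwargs": {"motion": [[[0,0,0,-5,1.2,0,0.5],[0,0,0,-5,1.2,0,0.5],[0,0,0,-5,1.2,0,0.5],[0,0,0,-5,1.2,0,0.5],[0,0,0,-5,1.2,0,0.5],[0,0,0,-5,1.2,0,0.5],[0,0,0,-5,1.2,0,0.5],[0,0,0,-5,1,0,0.5]]]}}

```text
time: 16.73
position: [0.5602, -0.2355, 0.351]
tool_rot: [0.0, 0.701, 0.713, 0.0]
ft_force: [1.1, 0.3, -0.0]
width: 0.502
finger_force: 0.0
```

Request:
{"fn": "send_rows", "kwargs": {"motion": [[[0,0,0,-1,0,0,0.5],[0,0,0,0,0,0,0.5],[0,0,0,0,0,0,0.5]]]}}

```text
time: 17.1
position: [0.5597, -0.2423, 0.3513]
tool_rot: [-0.0, 0.7, 0.714, 0.0]
ft_force: [-0.1, -0.3, -1.1]
width: 0.501
finger_force: 0.0
```

```bash
python3 - <<'E'
from h import *
im,_=snap("w6"); print(tool()[0])
cv2.imwrite("pics/w6b.png",cv2.resize(im[0:300,112:512],(800,600),interpolation=cv2.INTER_CUBIC))
E
```

```text
[ 0.55980633 -0.2422158   0.35153949]
```

View pics/w6b.png

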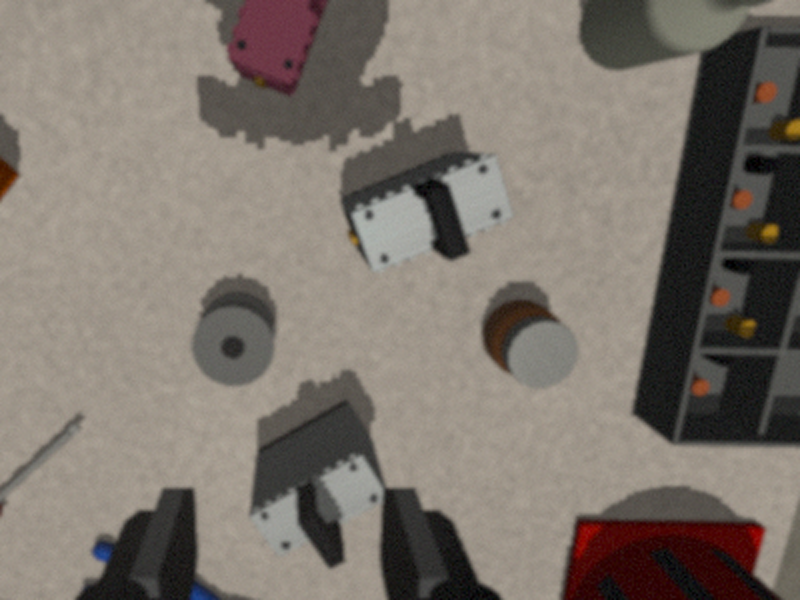

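M1's screws are at (369,215), (482,169), (496,213), (384,258). M2's are at (265,515), (352,466), (374,497), (286,546).

```bash
python3 - <<'E'
from h import *
_,c=load("w6")
mods(c,dict(M1=[(369,215),(482,169),(496,213),(384,258)],M2=[(265,515),(352,466),(374,497),(286,546)]),2,(112,0))
E
```

```text
M1 [ 0.6382 -0.1932  0.1   ] len 0.0658 0.0256 xdir 0.405 0.407
turn [ 0.0004 -0.     -0.3852] shift cm [4.75 7.93 5.16]
M2 [ 0.5811 -0.3775  0.1   ] len 0.0659 0.0265 xdir 0.586 0.581
turn [ 4.000e-04 -0.000e+00 -5.661e-01] shift cm [-13.56   1.87   5.15]
```

Request:
{"fn": "send_rows", "kwargs": {"motion": [[[0,0,0,2.4,4,2,0.5],[0,0,0,2.35,3.95,2,0.5],[0,0,-0.13,0,0,2,0.5],[0,0,-0.13,0,0,3,0.5],[0,0,-0.125,0,0,3,0.5],[0,0,0,0,0,3,0.5],[0,0,0,0,0,2,0.5],[0,0,0,0,0,0,0.5]]]}}

```text
time: 18.15
position: [0.6373, -0.1929, 0.1798]
tool_rot: [-0.002, 0.551, 0.835, -0.0]
ft_force: [-0.0, 0.3, 0.2]
width: 0.501
finger_force: 0.0
```

```bash
python3 - <<'E'
from h import *
plan((.6382,-.1932,.116),.405+np.pi/2)
E
```

```text
turn [-0.0022 -0.0024 -0.0003] shift cm [-0.08  0.08  6.38]
```

Request:
{"fn": "send_rows", "kwargs": {"motion": [[[0,0,0,-0.1,0.1,3,0.5],[0,0,0,0,0,2.4,0.5],[0,0,0,0,0,1,0.5],[0,0,0,0,0,0,0],[0,0,0,0,0,0,0],[0,0,0,0,0,0,0],[0,0,0,0,0,0,0],[0,0,0,0,0,0,0]]], "newtons": 50}}

```text
time: 19.15
position: [0.6403, -0.1958, 0.1185]
tool_rot: [0.001, 0.551, 0.834, -0.0]
ft_force: [-1.3, -0.6, 5.6]
width: 0.136
finger_force: 50.7
```

Request:
{"fn": "send_rows", "kwargs": {"motion": [[[0,0,0,0,0,-0.5,0],[0,0,0,0,0,-1,0],[0,0,0,0,0,-2,0],[0,0,0,0,0,-4,0],[0,0,0,0,0,-5,0],[0,0,0,0,0,-5,0],[0,0,0,0,0,-5,0],[0,0,0,0,0,-4,0]]]}}

```text
time: 20.15
position: [0.6398, -0.195, 0.3847]
tool_rot: [0.001, 0.551, 0.834, 0.0]
ft_force: [0.4, -1.0, -3.8]
width: 0.13
finger_force: 49.3
```

```bash
python3 - <<'E'
from h import *
plan(ch2w((.463,.0675),.023,(-.03,.161,.37)),np.pi/2+.023)
E
```

```text
turn [0.0016 0.0008 0.3802] shift cm [47.15 -2.77  1.42]
```

Request:
{"fn": "send_rows", "kwargs": {"motion": [[[0,0,0,3,-0.2,0,0],[0,0,0,5,-0.3,0,0],[0,0,0,5,-0.3,0,0],[0,0,0,5,-0.3,0,0],[0,0,0,5,-0.3,0,0],[0,0,0,5,-0.3,0,0],[0,0,0,5,-0.3,0,0],[0,0,0,5,-0.3,0,0]]]}}

```text
time: 21.15
position: [0.4684, 0.1467, 0.3824]
tool_rot: [-0.0, 0.551, 0.834, 0.0]
ft_force: [0.0, 0.3, -4.1]
width: 0.128
finger_force: 49.3
```

Request:
{"fn": "send_rows", "kwargs": {"motion": [[[0,0,0,5,-0.3,0,0],[0,0,0,4,-0.2,0,0],[0,0,0.13,0,0,3,0],[0,0,0.13,0,0,4,0],[0,0,0.12,0,0,4,0],[0,0,0,0,0,3.5,0],[0,0,0,0,0,0,0],[0,0,0,0,0,0,0]]]}}

```text
time: 22.15
position: [0.4304, 0.2264, 0.2386]
tool_rot: [0.0, 0.699, 0.715, 0.001]
ft_force: [-0.5, 0.0, -4.1]
width: 0.128
finger_force: 49.5
```

```bash
cat > held.py <<'E'
from h import *
import sys
def held(name):
    im,c=snap(name); g=cv2.cvtColor(im,cv2.COLOR_BGR2GRAY); a=cv2.cvtColor(load("w5")[0],cv2.COLOR_BGR2GRAY); P,Q=tool(); pts=[]
    for u,v in [(296,342),(502,341),(498,413),(301,413)]:
        u,v=(u+.5)*.64-.5,(v+.5)*.64-.5; i,j=int(round(u)),int(round(v)); s=22
        # dark-dot finder: blackhat on the neighbourhood
        w=g[j-s:j+s+1,i-s:i+s+1]; t=a[j-6:j+7,i-6:i+7]
        m=cv2.matchTemplate(w,t,cv2.TM_CCOEFF_NORMED); _,sc,_,l=cv2.minMaxLoc(m)
        pts.append((u+l[0]+6-s,v+l[1]+6-s)); print("screw shift",l[0]+6-s,l[1]+6-s,round(sc,2))
    return pts,c,P,Q
E
python3 - <<'E'
from held import *
pts,c,P,Q=held("w7")
print(P); plan(ch2w((.463,.0675),.023,(-.029,.1592,.13)),np.pi/2+.023)
p=np.array([unproj(c,u,P[2]-.0175) for u in pts]); print("module in tool",Q.inv().apply(p.mean(0)-P).round(4))
d=p[1]-p[0]; print(np.arctan2(d[1],d[0]).round(3),R.from_euler("z",-.023).apply(p.mean(0)-[.463,.0675,0]).round(4))
E
```

```text
screw shift 0 -4 0.98
screw shift 0 -4 0.99
screw shift -1 -5 0.97
screw shift 1 -5 0.97
[0.43088566 0.22658417 0.23900326]
turn [ 0.0029 -0.001   0.0001] shift cm [-0.07 -0.09 10.9 ]
module in tool [ 0.0037 -0.0015  0.0175]
0.028 [-0.0299  0.1635  0.2215]
```

Request:
{"fn": "send_rows", "kwargs": {"motion": [[[0,0,0,-0.27,0,2,0],[0,0,0,0,0,3,0],[0,0,0,0,0,2,0],[0,0,0,0,0,0.7,0],[0,0,0,0,0,0.7,0],[0,0,0,0,0,0,0]]]}}

```text
time: 22.95
position: [0.4302, 0.2236, 0.1536]
tool_rot: [0.0, 0.699, 0.715, 0.0]
ft_force: [-0.4, 0.1, -4.2]
width: 0.123
finger_force: 49.5
```

Request:
{"fn": "send_rows", "kwargs": {"motion": [[[0,0,0,0,0,0.8,0],[0,0,0,0,0,0.8,0],[0,0,0,0,0,0.5,0],[0,0,0,0,0,0.3,0],[0,0,0,0,0,0,0]]]}}

```text
time: 23.58
position: [0.43, 0.2241, 0.1309]
tool_rot: [-0.0, 0.699, 0.715, 0.001]
ft_force: [-4.5, 0.1, 13.0]
width: 0.133
finger_force: 51.9
```

Request:
{"fn": "send_rows", "kwargs": {"motion": [[[0,0,0,0,0,0,0.45],[0,0,0,0,0,0,0.45],[0,0,0,0,0,-2,0.45],[0,0,0,0,0,-5,0.45],[0,0,0,0,0,-5,0.45],[0,0,0,-2,0.5,-5,0.45],[0,0,0,-5,1.2,-5,0.45],[0,0,0,-5,1.2,-1,0.45]]]}}

```text
time: 24.58
position: [0.4616, 0.1099, 0.3559]
tool_rot: [0.002, 0.698, 0.716, 0.002]
ft_force: [1.2, 0.8, -0.8]
width: 0.454
finger_force: 0.0
```

Request:
{"fn": "send_rows", "kwargs": {"motion": [[[0,0,0,-5,1.2,0,0.5],[0,0,0,-5,1.2,0,0.5],[0,0,0,-5,1.2,0,0.5],[0,0,0,-5,1.2,0,0.5],[0,0,0,-5,1.2,0,0.5],[0,0,0,-5,1.2,0,0.5],[0,0,0,-5,1.2,0,0.5],[0,0,0,-5,1,0,0.5]]]}}

```text
time: 25.58
position: [0.5634, -0.2891, 0.3523]
tool_rot: [0.0, 0.699, 0.715, 0.0]
ft_force: [0.7, 0.3, 0.8]
width: 0.499
finger_force: 0.0
```

Request:
{"fn": "send_rows", "kwargs": {"motion": [[[0,0,0,-3,1,0,0.5],[0,0,0,0,0,0,0.5],[0,0,0,0,0,0,0.5]]]}}

```text
time: 25.95
position: [0.5735, -0.3164, 0.3523]
tool_rot: [-0.001, 0.699, 0.715, 0.0]
ft_force: [-0.7, 0.6, -0.3]
width: 0.501
finger_force: 0.0
```

```bash
python3 - <<'E'
from h import *
im,_=snap("w8"); print(tool()[0])
cv2.imwrite("pics/w8b.png",cv2.resize(im[0:300,112:512],(800,600),interpolation=cv2.INTER_CUBIC))
E
```

```text
[ 0.57356282 -0.31602897  0.35269407]
```

View pics/w8b.png

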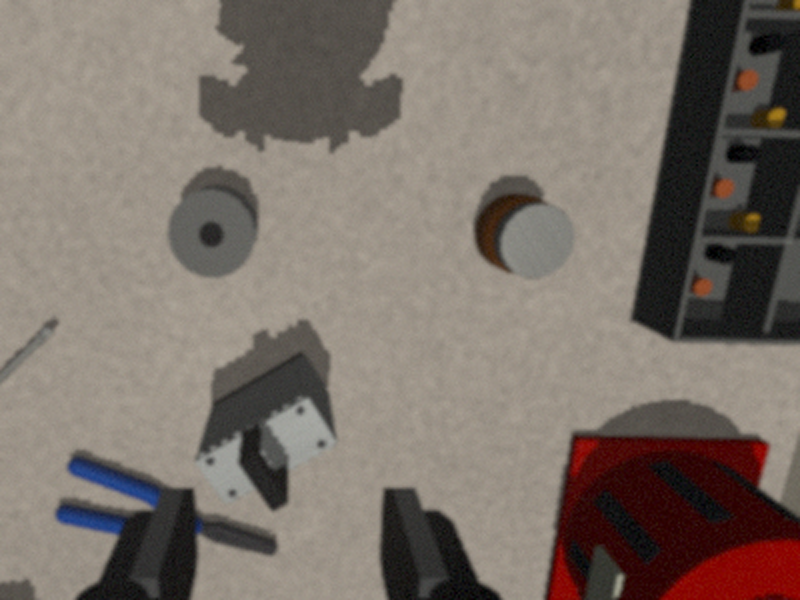

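M2's screws are at (210,461), (300,410), (321,443), (233,493).

```bash
python3 - <<'E'
from h import *
_,c=load("w8")
mods(c,dict(M2=[(210,461),(300,410),(321,443),(233,493)]),2,(112,0))
E
```

```text
M2 [ 0.5606 -0.4145  0.1   ] len 0.0658 0.026 xdir 0.576 0.57
turn [-1.000e-04 -5.000e-04 -5.523e-01] shift cm [-9.82 -1.53  5.27]
```

Request:
{"fn": "send_rows", "kwargs": {"motion": [[[0,0,-0.14,0,0,2,0.5],[0,0,-0.14,0,0,2,0.5],[0,0,-0.14,0,0,2,0.5],[0,0,-0.13,0,0,2,0.5],[0,0,0,-3.8,-3.2,2,0.5],[0,0,0,-3.8,-3.2,2,0.5],[0,0,0,0,0,4,0.5],[0,0,0,0,0,0,0.5]]]}}

```text
time: 27.0
position: [0.5592, -0.4131, 0.1896]
tool_rot: [-0.003, 0.478, 0.878, 0.001]
ft_force: [-0.5, -0.1, 1.0]
width: 0.5
finger_force: 0.0
```

```bash
python3 - <<'E'
from h import *
print(tool()[0]);plan((.5606,-.4145,.116),.574+np.pi/2)
E
```

```text
[ 0.55921843 -0.41310489  0.1896203 ]
turn [-0.0016 -0.0068 -0.0005] shift cm [-0.24  0.05  7.36]
```

Request:
{"fn": "send_rows", "kwargs": {"motion": [[[0,0,0,0,0,4,0.5],[0,0,0,0,0,2.4,0.5],[0,0,0,0,0,1,0.5],[0,0,0,0,0,0,0],[0,0,0,0,0,0,0],[0,0,0,0,0,0,0],[0,0,0,0,0,0,0],[0,0,0,0,0,0,0]]], "newtons": 50}}

```text
time: 28.0
position: [0.5615, -0.4165, 0.1206]
tool_rot: [0.001, 0.479, 0.878, -0.001]
ft_force: [-2.6, 0.7, 6.2]
width: 0.127
finger_force: 51.1
```

Request:
{"fn": "send_rows", "kwargs": {"motion": [[[0,0,0,0,0,-0.5,0],[0,0,0,0,0,-1,0],[0,0,0,0,0,-2,0],[0,0,0,0,0,-4,0],[0,0,0,0,0,-5,0],[0,0,0,0,0,-5,0],[0,0,0,0,0,-5,0],[0,0,0,0,0,-4,0]]]}}

```text
time: 29.0
position: [0.5611, -0.4153, 0.3862]
tool_rot: [0.001, 0.478, 0.878, -0.0]
ft_force: [-0.1, -0.0, -5.2]
width: 0.128
finger_force: 49.5
```

```bash
python3 - <<'E'
from h import *
plan(ch2w((.463,.0675),.023,(-.029,.107,.37)),np.pi/2+.023)
E
```

```text
turn [0.0011 0.0013 0.5501] shift cm [56.53 21.06  1.55]
```

Request:
{"fn": "send_rows", "kwargs": {"motion": [[[0,0,0,3,1.1,0,0],[0,0,0,4.8,1.8,0,0],[0,0,0,4.8,1.8,0,0],[0,0,0,4.8,1.8,0,0],[0,0,0,4.8,1.8,0,0],[0,0,0,4.8,1.8,0,0],[0,0,0,4.8,1.8,0,0],[0,0,0,4.8,1.8,0,0]]]}}

```text
time: 30.0
position: [0.477, -0.0319, 0.3839]
tool_rot: [-0.0, 0.479, 0.878, 0.0]
ft_force: [0.8, 0.7, -5.3]
width: 0.126
finger_force: 49.5
```

Request:
{"fn": "send_rows", "kwargs": {"motion": [[[0,0,0,4.8,1.8,0,0],[0,0,0,4.8,1.8,0,0],[0,0,0,4.8,1.8,0,0],[0,0,0,4.8,1.6,0,0],[0,0,0.14,0.5,0,0,0],[0,0,0.14,0,0,4,0],[0,0,0.14,0,0,4,0],[0,0,0.13,0,0,4,0]]]}}

```text
time: 31.0
position: [0.4294, 0.17, 0.2628]
tool_rot: [0.0, 0.7, 0.714, 0.0]
ft_force: [0.7, 0.4, -4.3]
width: 0.129
finger_force: 49.3
```

Request:
{"fn": "send_rows", "kwargs": {"motion": [[[0,0,0,0,0,2.5,0],[0,0,0,0,0,0,0],[0,0,0,0,0,0,0]]]}}

```text
time: 31.38
position: [0.4305, 0.17, 0.2399]
tool_rot: [0.0, 0.699, 0.715, 0.001]
ft_force: [0.5, 0.7, -3.9]
width: 0.128
finger_force: 49.3
```

```bash
python3 - <<'E'
from held import *
pts,c,P,Q=held("w9")
print(P); plan(ch2w((.463,.0675),.023,(-.029,.1072,.13)),np.pi/2+.023)
p=np.array([unproj(c,u,P[2]-.02) for u in pts]); print("module in tool",Q.inv().apply(p.mean(0)-P).round(4))
d=p[1]-p[0]; print(np.arctan2(d[1],d[0]).round(3),R.from_euler("z",-.023).apply(p.mean(0)-[.463,.0675,0]).round(4))
E
```

```text
screw shift 2 -6 0.97
screw shift 0 -5 0.98
screw shift 0 -7 0.97
screw shift 3 -8 0.98
[0.43079885 0.1700533  0.2402103 ]
turn [ 0.0025 -0.0006  0.    ] shift cm [ 0.39  0.06 11.02]
module in tool [ 0.0036 -0.0007  0.02  ]
0.02 [-0.0305  0.1068  0.2202]
```

Request:
{"fn": "send_rows", "kwargs": {"motion": [[[0,0,0,0.2,0.1,2,0],[0,0,0,0,0,3,0],[0,0,0,0,0,2,0],[0,0,0,0,0,0.7,0],[0,0,0,0,0,0.7,0],[0,0,0,0,0,0,0]]]}}

```text
time: 32.17
position: [0.4312, 0.1718, 0.1551]
tool_rot: [0.0, 0.699, 0.715, 0.0]
ft_force: [0.2, -1.3, -4.7]
width: 0.128
finger_force: 49.3
```

Request:
{"fn": "send_rows", "kwargs": {"motion": [[[0,0,0,0,0,0.8,0],[0,0,0,0,0,0.8,0],[0,0,0,0,0,0.5,0],[0,0,0,0,0,0.2,0],[0,0,0,0,0,0,0]]]}}

```text
time: 32.8
position: [0.4314, 0.1723, 0.1332]
tool_rot: [0.0, 0.699, 0.715, 0.001]
ft_force: [-3.4, 0.0, 9.4]
width: 0.126
finger_force: 51.4
```

Request:
{"fn": "send_rows", "kwargs": {"motion": [[[0,0,0,0,0,0,0.45],[0,0,0,0,0,0,0.45],[0,0,0,0,0,-2,0.45],[0,0,0,0,0,-5,0.45],[0,0,0,0,0,-5,0.45],[0,0,0,0,2,-5,0.6],[0,0,0,0,5,-4,0.7],[0,0,0,0,5,0,0.8]]]}}

```text
time: 33.8
position: [0.5526, 0.175, 0.3451]
tool_rot: [0.002, 0.699, 0.715, 0.003]
ft_force: [0.4, 0.6, -0.1]
width: 0.801
finger_force: 0.0
```

Request:
{"fn": "send_rows", "kwargs": {"motion": [[[0,0,0,0,5,0,0.8],[0,0,0.17,0,0,0,0.8],[0,0,0.17,0,0,0,0.8],[0,0,0.17,0,0,0,0.8],[0,0,0.17,0,0,0,0.8],[0,0,0.17,0,0,0,0.8],[0,0,0.18,0,0,0,0.8],[0,0,0,0,0,0,0.8]]]}}

```text
time: 34.8
position: [0.5996, 0.1757, 0.3404]
tool_rot: [-0.0, 0.96, 0.279, -0.0]
ft_force: [0.2, -0.1, -0.2]
width: 0.797
finger_force: 0.0
```

```bash
python3 - <<'E'
from h import *
im,_=snap("w10"); print(tool()[0],bot.sense()["joint_positions"])
t=imaging.read_camera("scene"); t=cv2.resize(t[125:245,220:430],None,fx=2,fy=2)
b=cv2.resize(im,(640,480)); o=np.zeros((600,800,3),np.uint8)
o[:480,:640]=b; o[360:600,380:800]=t; cv2.imwrite("pics/w10b.png",o)
E
```

```text
[0.59961784 0.17571649 0.34049179] [1.66938050e-01 4.34457199e-01 2.43717429e-01 1.38020961e+00
 1.28321030e-04 2.74171285e+00]
```

View pics/w10b.png

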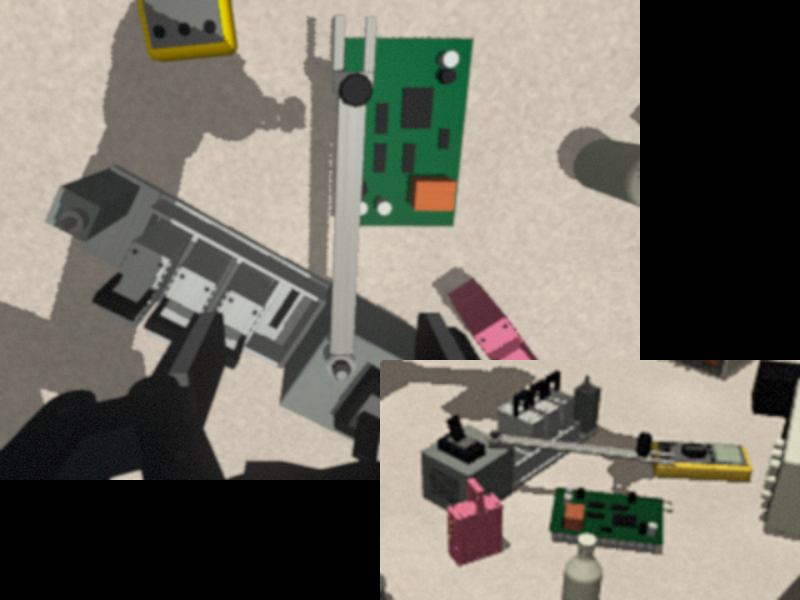

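All three modules are seated level in bays 2–4 and the breaker is off. The knob top is at (355,90) and the bolt at (341,369).

```bash
python3 - <<'E'
from h import *
_,c=load("w10"); g=lambda u,v,z:unproj(c,((u+.5)*.8-.5,(v+.5)*.8-.5),z)
k=g(355,89,.161); b=g(341,369,.132); print("knob",k.round(4),"bolt",b.round(4))
b0=np.array([.463,.0675,0]); 
for B in (b,b0):
    d=R.from_euler("z",-.023).apply(k-B); print(np.hypot(d[0],d[1]).round(4),"turn",np.arctan2(d[0],d[1]).round(3))
d=k-b0; yaw=np.arctan2(d[1],d[0]); print(yaw)
plan((*k[:2],.20),yaw); plan((*k[:2],.125),yaw)
E
```

```text
knob [0.6826 0.2011 0.161 ] bolt [0.466 0.069 0.132]
0.2536 turn 1.046
0.257 turn 1.047
0.5465521024697316
turn [-0.0001  0.0001  0.02  ] shift cm [ 8.36  2.32 14.05]
turn [-0.0001  0.0001  0.02  ] shift cm [ 8.36  2.32 21.55]
```

Request:
{"fn": "send_rows", "kwargs": {"motion": [[[0,0,0,4.2,1.15,2,0.8],[0,0,0.02,4.15,1.15,2,0.8],[0,0,0,0,0,4,0.8],[0,0,0,0,0,4,0.8],[0,0,0,0,0,2,0.8],[0,0,0,0,0,0,0.8]]]}}

```text
time: 35.65
position: [0.6811, 0.2006, 0.1984]
tool_rot: [-0.0, 0.963, 0.269, -0.002]
ft_force: [0.7, -0.1, 1.3]
width: 0.798
finger_force: 0.0
```

```bash
python3 - <<'E'
from h import *
plan((.6826,.2011,.127),.5466)
E
```

```text
turn [-0.0016  0.0041 -0.0012] shift cm [0.18 0.05 7.14]
```

Request:
{"fn": "send_rows", "kwargs": {"motion": [[[0,0,0,0.2,0.05,3.5,0.8],[0,0,0,0,0,3,0.8],[0,0,0,0,0,0.6,0.8],[0,0,0,0,0,0,0.2],[0,0,0,0,0,0,0.1],[0,0,0,0,0,0,0.1],[0,0,0,0,0,0,0.1],[0,0,0,0,0,0,0.1]]], "newtons": 40}}

```text
time: 36.65
position: [0.6855, 0.2019, 0.1306]
tool_rot: [-0.0, 0.963, 0.269, 0.001]
ft_force: [3.6, 1.4, 0.9]
width: 0.269
finger_force: 39.2
```

```bash
python3 - <<'E'
from h import *
P,Q=tool(); print(Q.as_matrix().round(3)); d=R.from_euler("z",-.023).apply(P-[.463,.0675,0]); print(np.hypot(*d[:2]),np.arctan2(d[0],d[1]))
E
```

```text
[[ 0.856  0.518  0.003]
 [ 0.518 -0.856  0.001]
 [ 0.003  0.001 -1.   ]]
0.25992423529922515 1.0505083304794847
```

Request:
{"fn": "send_rows", "kwargs": {"motion": [[[0,0.0275,0,0,0,-0.7,0.1],[0,0.0275,0,0,0,-0.7,0.1],[0,0.0275,0,0,0,-0.7,0.1],[0,0.0275,0,0,0,-0.7,0.1],[0,0,0,0,0,0,0.1],[0,0,0,0,0,0,0.1]]]}}

```text
time: 37.4
position: [0.6829, 0.2006, 0.1575]
tool_rot: [-0.015, 0.962, 0.268, 0.052]
ft_force: [1.4, 0.7, -0.9]
width: 0.265
finger_force: 39.2
```

Request:
{"fn": "send_rows", "kwargs": {"motion": [[[0.0088,0,-0.0795,-0.08,-2.05,0,0.1],[0.0088,0,-0.0795,-0.08,-2.05,0,0.1],[0.0088,0,-0.0795,-0.08,-2.05,0,0.1],[0.0088,0,-0.0795,-0.08,-2.05,0,0.1],[0,0,0,0,0,0,0.1],[0,0,0,0,0,0,0.1]]]}}

```text
time: 38.15
position: [0.63, 0.2624, 0.1564]
tool_rot: [-0.023, 0.907, 0.417, 0.049]
ft_force: [-1.7, -0.7, -2.2]
width: 0.262
finger_force: 39.3
```

```bash
cat >> h.py <<'E'
def strap():
    P,Q=tool(); M=Q.as_matrix(); G=P-.019*M[:,2]; d=R.from_euler("z",-.023).apply(G-[.463,.0675,0])
    print("tcp",P.round(4),"grasp r",np.hypot(*d[:2]).round(4),"turn",np.arctan2(d[0],d[1]).round(4),"z",G[2].round(4),"yaw turn",(np.pi/2+.023-np.arctan2(M[1,0],M[0,0])).round(3),"tilt",np.arcsin(M[2,0]).round(3),"roll",M[2,1].round(3),"F",np.round(bot.sense()["ft_force"],1), "Ftool",Q.inv().apply(bot.sense()["ft_force"]).round(1))
E
python3 -c "
from h import *
strap()"
```

```text
tcp [0.63   0.2624 0.1564] grasp r 0.2546 turn 0.7315 z 0.1753 yaw turn 0.732 tilt 0.107 roll -0.001 F [-1.7 -0.7 -2.2] Ftool [-1.8 -0.8  2. ]
```

Request:
{"fn": "send_rows", "kwargs": {"motion": [[[0.0088,0,-0.0795,-0.08,-2.05,0,0.1],[0.0088,0,-0.0795,-0.08,-2.05,0,0.1],[0.0088,0,-0.0795,-0.08,-2.05,0,0.1],[0.0088,0,-0.0795,-0.08,-2.05,0,0.1],[0.0088,0,-0.0795,-0.08,-2.05,0,0.1],[0.0088,0,-0.0795,-0.08,-2.05,0,0.1],[0.0088,0,-0.0795,-0.08,-2.05,0,0.1],[0,0,0,0,0,0,0.1]]]}}

```text
time: 39.15
position: [0.5008, 0.3205, 0.1561]
tool_rot: [-0.035, 0.757, 0.652, 0.04]
ft_force: [-0.5, -5.4, -1.7]
width: 0.266
finger_force: 39.3
```

```bash
python3 -c "
from h import *
strap(); im,_=snap('w11'); strap()"
```

```text
tcp [0.5008 0.3205 0.1561] grasp r 0.2537 turn 0.1713 z 0.175 yaw turn 0.172 tilt 0.106 roll -0.001 F [-0.5 -5.4 -1.7] Ftool [-5.5  0.3  1.1]
tcp [0.5015 0.3203 0.1561] grasp r 0.2537 turn 0.1742 z 0.175 yaw turn 0.173 tilt 0.106 roll -0.001 F [-0.7 -5.4 -2.7] Ftool [-5.7  0.1  2.1]
```

Request:
{"fn": "send_rows", "kwargs": {"motion": [[[0.0055,0,-0.05,-0.08,-1.28,0,0.1],[0.0055,0,-0.05,-0.03,-1.28,0,0.1],[0.0055,0,-0.05,-0.03,-1.28,0,0.1],[0.0022,0,-0.02,0,-0.51,0,0.1],[0,0,0,0,0,0,0.1],[0,0,0,0,0,0,0.1]]]}}

```text
time: 39.95
position: [0.459, 0.323, 0.1562]
tool_rot: [-0.038, 0.699, 0.713, 0.038]
ft_force: [0.0, -6.0, -2.4]
width: 0.264
finger_force: 39.3
```

```bash
python3 -c "
from h import *
strap(); im,_=snap('w12'); cv2.imwrite('pics/w12b.png',cv2.resize(im[150:330,140:380],None,fx=3.3,fy=3.3,interpolation=cv2.INTER_CUBIC))"
```

```text
tcp [0.459  0.323  0.1562] grasp r 0.2535 turn 0.0073 z 0.1751 yaw turn 0.003 tilt 0.108 roll -0.0 F [ 0.  -6.  -2.4] Ftool [-6.2 -0.1  1.8]
```

View pics/w12b.png

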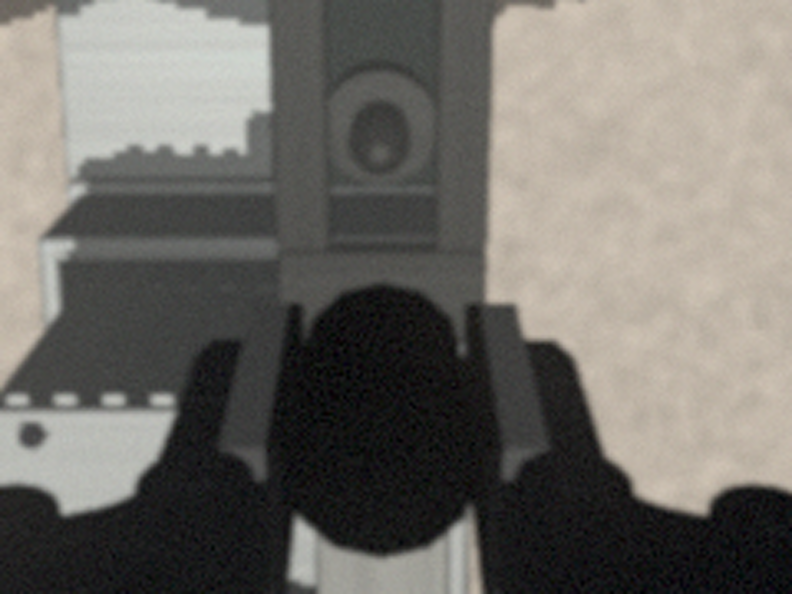

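The slot (centre u=383) is directly above the stud (u=380), off by under 0.5 mm. Lowering the strap.

Request:
{"fn": "send_rows", "kwargs": {"motion": [[[0,-0.0275,0,0,0,0.7,0.1],[0,-0.0275,0,0,0,0.7,0.1],[0,0,0,0,0,0,0.1],[0,0,0,0,0,0,0.1]]]}}

```text
time: 40.5
position: [0.4586, 0.3248, 0.1419]
tool_rot: [-0.019, 0.699, 0.715, 0.018]
ft_force: [-0.3, -5.4, -1.8]
width: 0.263
finger_force: 39.4
```

Request:
{"fn": "send_rows", "kwargs": {"motion": [[[0,-0.0275,0,0,0,0.7,0.1],[0,-0.02,0,0,0,0.5,0.1],[0,0,0,0,0,0,0.1],[0,0,0,0,0,0,0.1]]]}}

```text
time: 41.0
position: [0.4589, 0.3256, 0.1314]
tool_rot: [-0.002, 0.699, 0.715, 0.002]
ft_force: [-2.6, -7.5, 6.3]
width: 0.264
finger_force: 40.2
```

```bash
python3 -c "
from h import *
strap()"
```

```text
tcp [0.4589 0.3256 0.1314] grasp r 0.258 turn 0.007 z 0.1504 yaw turn 0.001 tilt 0.006 roll 0.001 F [-2.6 -7.5  6.3] Ftool [-7.5 -2.7 -6.3]
```

Request:
{"fn": "send_rows", "kwargs": {"motion": [[[0,0,0,0,0,0,0.4],[0,0,0,0,0,0,0.5],[0,0,0,0,0,0,0.5],[0,0,0,0,0,-2,0.5],[0,0,0,0,0,-3,0.5],[0,0,0,0,0,0,0],[0,0,0,0,0,0,0],[0,0,0,0,0,0,0]]]}}

```text
time: 42.0
position: [0.4574, 0.3257, 0.1795]
tool_rot: [-0.003, 0.699, 0.715, 0.002]
ft_force: [0.3, -0.0, 0.2]
width: -0.002
finger_force: 0.0
```

Request:
{"fn": "send_rows", "kwargs": {"motion": [[[0,0,0,0,0,1.0,0],[0,0,0,0,0,0.6,0],[0,0,0,0,0,0.3,0],[0,0,0,0,0,0.2,0],[0,0,0,0,0,0,0]]]}}

```text
time: 42.62
position: [0.4581, 0.3261, 0.1596]
tool_rot: [-0.003, 0.699, 0.715, 0.003]
ft_force: [-0.4, 0.0, -0.3]
width: 0.007
finger_force: 0.0
```

Request:
{"fn": "send_rows", "kwargs": {"motion": [[[0,0,0,0,0,0.15,0],[0,0,0,0,0,0.15,0],[0,0,0,0,0,0,0]]]}}

```text
time: 43.0
position: [0.4582, 0.3262, 0.1567]
tool_rot: [-0.003, 0.699, 0.716, 0.003]
ft_force: [0.7, 0.4, 0.4]
width: -0.004
finger_force: 0.1
```

```bash
python3 - <<'E'
from h import *
im,c=snap('w13'); print(tool()[0],bot.sense()["ft_force"])
a,b=load("w12")[0],im
# knob blob check via top camera: scene colours of strap line
t=imaging.read_camera("top"); cal=imaging.get_calibration("top"); cv2.imwrite("pics/top13.png",t)
E
```

```text
[0.45815309 0.32617138 0.15672233] [-0.13353851 -0.44609096  0.52829263]
```

Request:
{"fn": "send_rows", "kwargs": {"motion": [[[0,0,0,0,0,0.15,0],[0,0,0,0,0,0.15,0],[0,0,0,0,0,0,0]]]}}

```text
time: 43.48
position: [0.4593, 0.3264, 0.1563]
tool_rot: [-0.002, 0.699, 0.715, 0.004]
ft_force: [-2.4, -2.6, 16.0]
width: -0.004
finger_force: 7.9
```

Request:
{"fn": "send_rows", "kwargs": {"motion": [[[0,0,0,0,0,-2,0],[0,0,0,0,0,-4,0],[0,0,0,-3,-1,-4,0],[0,0,0,-5,-1.5,0,0],[0,0,0,-5,-1.5,0,0],[0,0,0,-5,-1.5,0,0],[0,0,0,-5,-1.5,0,0],[0,0,0,-5,-1.5,0,0]]]}}

```text
time: 44.48
position: [0.3792, 0.042, 0.2516]
tool_rot: [-0.002, 0.698, 0.716, 0.003]
ft_force: [1.0, -0.4, 0.9]
width: 0.0
finger_force: 0.0
```

Request:
{"fn": "send_rows", "kwargs": {"motion": [[[0,0,0,-3,0,0,0],[0,0,0,0,0,0,0],[0,0,0,0,0,0,0]]]}}

```text
time: 44.85
position: [0.3806, 0.0138, 0.2513]
tool_rot: [-0.003, 0.699, 0.715, 0.003]
ft_force: [0.1, -0.4, -0.5]
width: -0.002
finger_force: 0.0
```

```bash
python3 - <<'E'
from h import *
print(tool()[0]); plan((.374,.0115,.15),np.pi/2+.023)
E
```

```text
[0.38055529 0.01377465 0.2513349 ]
turn [-0.     -0.008   0.0007] shift cm [-0.29 -0.66 10.13]
```

Request:
{"fn": "send_rows", "kwargs": {"motion": [[[0,0,0,-0.2,-0.6,4,0],[0,0,0,0,0,4,0],[0,0,0,0,0,2,0],[0,0,0,0,0,0,0],[0,0,0,0,1,0,0],[0,0,0,0,1,0,0],[0,0,0,0,1,0,0],[0,0,0,0,0,0,0]]]}}

```text
time: 45.85
position: [0.406, 0.0127, 0.1516]
tool_rot: [-0.002, 0.699, 0.716, 0.003]
ft_force: [-0.5, 0.1, 0.4]
width: 0.004
finger_force: 0.0
```

Request:
{"fn": "send_rows", "kwargs": {"motion": [[[0,0,0,0,0.6,0,0],[0,0,0,0,0.6,0,0],[0,0,0,0,0.6,0,0],[0,0,0,0,0.6,0,0],[0,0,0,0,0,0,0]]]}}

```text
time: 46.48
position: [0.4293, 0.0133, 0.1512]
tool_rot: [-0.003, 0.699, 0.716, 0.003]
ft_force: [-0.3, -0.6, -0.0]
width: 0.0
finger_force: 0.0
```

Request:
{"fn": "send_rows", "kwargs": {"motion": [[[0,0,0,0,0.3,0,0],[0,0,0,0,0.3,0,0],[0,0,0,0,0,0,0]]]}}

```text
time: 46.85
position: [0.4348, 0.0135, 0.1513]
tool_rot: [-0.003, 0.699, 0.716, 0.003]
ft_force: [-0.3, 0.2, -0.3]
width: 0.001
finger_force: 0.3
```

Request:
{"fn": "send_rows", "kwargs": {"motion": [[[0,0,0,0,0.3,0,0],[0,0,0,0,0.3,0,0],[0,0,0,0,0,0,0]]]}}

```text
time: 47.22
position: [0.4357, 0.0136, 0.151]
tool_rot: [-0.006, 0.699, 0.715, -0.001]
ft_force: [-15.2, -0.7, 13.5]
width: 0.001
finger_force: 9.9
```

Request:
{"fn": "send_rows", "kwargs": {"motion": [[[0,0,0,0,0.3,0,0],[0,0,0,0,0.2,0,0],[0,0,0,0,0,0,0]]]}}

```text
time: 47.6
position: [0.436, 0.0137, 0.1508]
tool_rot: [-0.008, 0.699, 0.715, -0.004]
ft_force: [-28.7, -1.7, 26.9]
width: 0.0
finger_force: 18.8
```

Request:
{"fn": "send_rows", "kwargs": {"motion": [[[0,0,0,0,-1,0,0],[0,0,0,0,-1,0,0],[0,0,0,0,0,-4,0],[0,0,0,0,0,-4,0],[0,0,0,-0.3,4.5,-3,0],[0,0,0,-0.3,4.5,0,0],[0,0,0,0,0,0,0],[0,0,0,0,0,0,0]]]}}

```text
time: 48.6
position: [0.515, 0.0087, 0.2606]
tool_rot: [-0.003, 0.699, 0.716, 0.002]
ft_force: [-0.4, -0.1, 0.6]
width: 0.002
finger_force: 0.0
```

```bash
python3 - <<'E'
from h import *
im,c=snap("w14"); a,ca=load("w3"); print(tool()[0],bot.sense()["ft_force"].round(1))
# warp w3 to the current view at toggle height plane z=.15 and compare
P=np.array([[.40,-.02,.15],[.50,-.02,.15],[.50,.1,.15],[.40,.1,.15]])
H=cv2.getPerspectiveTransform(proj(ca,P).astype(np.float32),proj(c,P).astype(np.float32))
w=cv2.warpPerspective(a,H,(512,384)); i,j=proj(c,[.448,.012,.16])[0].astype(int)
g1,g2=[cv2.cvtColor(x,cv2.COLOR_BGR2GRAY) for x in (w,im)]
t=g1[j-22:j+30,i-20:i+25]; m=cv2.matchTemplate(g2[j-50:j+58,i-50:i+55],t,cv2.TM_CCOEFF_NORMED); print("toggle match to ON view",cv2.minMaxLoc(m),"expected loc (30,28)")
# slot/stud: dark-to-bright profile in top camera, before/after, near stud
n=lambda f:cv2.imread(f); q=imaging.get_calibration("top"); s=imaging.read_camera("scene"); cs=imaging.get_calibration("scene"); s0=n("pics/scene0.png")
for nm,p in (("knob old",(.6826,.2011,.145)),("knob home",(*ch2w((.463,.0675),.023,(0,.256,.145))[:2],.145))):
    x,y=proj(cs,p)[0].round().astype(int); print(nm,s0[y-2:y+3,x-2:x+3].mean().round(),s[y-2:y+3,x-2:x+3].mean().round())
E
```

```text
[0.51462391 0.00876557 0.26078941] [0.1 0.1 0.9]
toggle match to ON view (-0.3418039083480835, 0.9616031646728516, (7, 12), (33, 28)) expected loc (30,28)
knob old 7.0 197.0
knob home 194.0 9.0
```

```bash
python3 -c "
from cell import bot
print(bot.finish_job())"
```

```text
the job is handed in; nothing more can be done
None
```

I handed the job in with the three modules present seated in bays 2–4, the strap down over the stud, and the breaker switched fully on; my own checks looked right, but the hand-in returned no verdict.

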